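# Change the tooling on a press feed slide

## Task

Change the tooling on the press's feed slide: draw the locking pin up out of its bore and hang it by its collar in the forked side notch, then pull the slide by its upright bar to the right, away from the press, fully to its loading stop. There, take the worn square-post nests off their bayonet mounts (lift, turn back, lift out) and stand them in the empty grey tray, and set every new nest from the bench on a mount of its own, turning it clockwise until its lugs drop into the locking notches and it sits flat. Last, push the slide back left fully home, leaving the pin parked, and do not knock over the bottle.

Things in the scene. Friction and masses are not known exactly. Their poses are not given: they have to be found in the camera images.
- pin: locking pin: steel shank 12 mm across, 32 mm long pointing down; steel collar 26 mm across, 5 mm thick; black round grip above it 20 mm across, 32 mm tall. Origin: on the axis at the collar's underside, z up. At first it stands in a bore through slide and bed, collar on the slide's face, and locks the slide; clear when raised 36 mm
- notch (a point): forked bracket at the front right of the bed. Point: in the slot at the fork's upper face, 60 mm above the bench, where the pin's axis and collar underside belong. Fork 6 mm thick, slot 15 mm wide, mouth 17 mm away toward the bed's -x (the robot), slot end 8.5 mm beyond the point. Axes as the bed's. The pin goes in from the mouth or straight down, collar on the prongs
- mount0 (a point): right-hand bayonet mount of three, 108 mm apart along the slide's y. Point: mount centre on the slide's upper face, where a locked nest's underside centre lies; x, y, z as the slide's (y to the press). Three hooks out to 55 mm leave openings for the lugs centred at +x, 120 and 240 deg (+-10 deg). In the openings the lugs rest on a ledge 7 mm above the face
- mount1 (a point): middle mount, as mount0. From the openings lugs turn clockwise (seen from above) along the ledge under the hook arms (arm underside 18.5, top 24.5 mm above the face: 3.5 mm upward play). At 55 deg (+-4) they are over the locking notches and drop 7 mm: the disc then lies on the face. A stop bars turning further; turning the other way is barred after about 20 deg
- mount2 (a point): left-hand mount, the same as mount0 and mount1
- bar (a point): upright aluminium bar at the slide's right end: 10 mm thick along y, 50 mm wide along x, 48 mm high above the slide's face. Point: middle of its top edge; axes as the slide's. The pin's bore in the slide is 42 mm from it toward +y, mount0's centre 120 mm
- slide (a joint): slide travel (m): 0 home, to the left by the press (start, pinned); grows as it is drawn toward the slide's -y (right), loading stop at 0.100. About 6 N of friction, stays where left; locked while the pin is in its bore
- tray_in (a point): low open grey tray, 120 mm along its x, 220 mm along its y, walls 4 mm thick and 22 mm high, on the bench at the right. Point: centre of its inner floor, axes as the tray's. Room for two worn nests side by side along y
- nest_a: new tooling nest, 280 g: steel disc 60 mm across, 8 mm thick, with 3 lugs; on it an aluminium block 50 mm along x, 32 mm along y, sides 8 to 52 mm above the underside, a cheek at each x end up to 60 mm. Lugs point to the nest's +x, 120 and 240 deg; 10 wide, 8 high (from the underside), out to 44 mm from the axis. Origin: centre of the underside, z up. None from the start = absent
- nest_b: a second new nest like nest_a, same size and origin; the nests are interchangeable. Take a nest across the block's 32 mm (fingers closing along its y), fingertips 28 mm or more above its underside, so that they clear the mount's hooks (24.5 mm high)
- nest_c: a third new nest like nest_a, same size and origin. Two or three new nests are present, any of them may be absent
- worn_0: worn nest of the last batch, 240 g: same steel disc and lugs as nest_a, but on it a square post 32 x 32 mm, 8 to 54 mm above the underside, flat top with a round black pad, no cheeks. Origin: centre of the underside, z up. One or two worn nests are present, at first locked in mounts (this one in mount0); None from the start = absent. To free it: up 7 to 10 mm, anticlockwise 55 deg, up
- worn_1: worn nest like worn_0, at first locked in mount1, if present
- worn_2: worn nest like worn_0, at first locked in mount2, if present
- oil_bottle: bystander: white bottle, 48 mm across, 100 mm tall, on the right; origin centre of the underside
There are look-alikes about, which are no part of the job. Leave any green or purple look-alike of the worn_2 alone.

How it is judged:
By the outcome, as a careful person would: the job done as asked, in the order asked, and still so for the second after the job is handed in, with the robot touching nothing.
Of worn_0, worn_1, worn_2 only 1 to 2 are there at a start; the rules pass over those that are not, and their reading is None.
Of nest_a, nest_b, nest_c only 2 to 3 are there at a start; the rules pass over those that are not, and their reading is None.
At some moment in a run one of nest_a, nest_b, nest_c may be knocked a few centimetres aside while the robot is not near it.
It also fails if it takes over 210 s, if anything falls off the work surface, if the arm or the gripper's body presses on something with over 40 N, if the wrist force passes 120 N, or if a joint passes its speed limit or range.

## Robot

A 7-joint arm with a two-finger parallel gripper is mounted at the origin on the work surface. World frame = base frame: x ahead of the robot, y to its left, z up, the work surface at z = 0. Lengths are in m, angles in degrees, forces in N, time in s.
With the tool pointing down it reaches from about 0.4 to 0.85 m from the base axis. Payload 6.9 kg.
Tool frame: the origin (TCP) lies between the finger pads; the fingertips stand robot.tip_extent ahead of it and the grasp point (between the pads) lies 8 mm behind it (robot.tip_extent is the distance from the TCP to the fingertips, in m); z points along the fingers, y is the direction in which the jaws open and shut (so a half turn about z gives the same grasp; the last joint's range is limited). The gripper opens to 85 mm and grips with 20 to 120 N. Pads are 22 mm wide; open, the fingers measure 114 mm over their backs; the gripper's body (76 mm by 85 mm) begins 54 mm behind the grasp point. The pads swing forward as they close: fully open they stand 13 mm farther back than shut.
Start: joints at [-63.398, 29.078, -13.613, 85.955, 7.202, 65.827, -8.869], TCP at [0.219, 0.585, 0.205] pointing down, gripper open.
Joint ranges: [-176.47, 176.47], [-13.61, 117.27], [-81.72, 77.17], [0.22, 143.17], [-87.28, 267.28], [10, 112.55], [-165.47, 165.47]. Speed limits (degrees/s): [136.94, 136.94, 180, 180, 180, 180, 180].

## Interface

Orientations are given as [roll, pitch, yaw] about the fixed x, y, z axes, in that order (R = Rz(yaw) Ry(pitch) Rx(roll)).
In Python, from bench import status, get_image, job, search_frame, masks_of, pinpoint, robot gives the robot as it stands.
- The arm moves only by the shell command python3 -m crank 'ROWS' [OPENING]. ROWS is JSON, a list of rows, each a list of 6 numbers: the shift along the tool's x, y, z in m, then the turn, a rotation vector about the tool's x, y, z in degrees. In form: [[x, y, z, rx, ry, rz], ...]. A call has 1 to 20 rows; each row is the pose to reach, as a shift and turn from the pose measured when the call began, along the tool's axes at that moment; what a row does not reach only later rows make up. A row lasts 1/12 s, in which the tool goes at most 41.7 mm and 7.16 degrees, less where a joint would pass 70% of its speed; a pose out of reach is approached as far as the arm can. A call with a gripper value outside its range is refused whole. OPENING is the gripper's target within -1 to 1 (shut at 1, half-way at 0, fully open at -1), set as the call begins (- or left out, the last holds). The fingers move at their own pace and stop on an object; the grip force is fixed at half the most. Time passes only in rows, so rows that repeat a pose let the fingers close. It gives the time, the measured TCP pose, the force and the opening at its end, in the units of the state.
- status.state(): the state, without advancing time (a new reading comes with each control period).
- get_image(name): name is "scene" or "top"; returns a dict with "color" (420x560x3 uint8, red, green, blue), "range_z" (420x560 float32, m along the optical axis (not along the pixel's ray), 0 where there is no reading), "K" (3x3 intrinsics, pixels), "dist" ([k1, k2, p1, p2, k3] as OpenCV has them; the pictures are not rectified), "rvec" (rotation vector, rad) and "tvec" (3), from world to camera coordinates, as OpenCV has them. Camera axes: x right, y down, z forward; pixel columns grow to the right and rows downward; lengths in m; the calibration is good to about 2 mm. A picture is of the moment at which its call begins.
- job.job_done(): hands the job in, once; it reports no verdict.
Trained networks look in a picture, given as the dict that the camera call returned (one of the last four; its "shot" number tells which), for a name from the list of things; names that differ only in an ending like _2 or _b are one class to them, and where a whole thing is asked for, a point or a joint stands for the part that bears it (a point fixed in the world has none). Each returns a list of dicts, best first, with "score" (0 to 1); they miss things now and then, are a little off and sometimes report something else, mostly with a low value. They report only what shows in the picture. A call takes as long as a camera call. They do not tell look-alikes from the thing itself.
- search_frame(picture, target): "position" ([x, y, z] in m, in world coordinates, good to about 4 mm: the middle of the surface that is visible of it).
- masks_of(picture, target): "mask" (420x560 bool, what is visible of it).
- pinpoint(picture, target): "position" ([x, y, z] in m, in world coordinates, good to about 4 mm: a listed point, or the origin of a listed thing).
The state is a dict: "time_s": time; "qpos": joint angles; "qd": joint speeds; "joint_torque": joint torques, N m; "tcp_pos": TCP position; "orientation": TCP orientation; "force": force on the tool from outside, world axes, zero at the start; "wrist_torque": the same for the moment, N m; "grip_width": finger opening in m.
Only numpy, scipy, OpenCV 4.12 (cv2) and the standard library are available. Lean on these libraries where they do the work, as an engineer would, in place of code of your own. Each camera call takes 0.05 s, during which the arm holds its last target.

## Working session

There is one attempt and no reset: what is moved stays moved. The work goes in short steps, Python scripts to look and compute and a shell command to move; the robot and the scene stay as the last step left them, time stands still between calls to the robot, and variables do not carry over. Pictures are saved under pics/ and viewed, and the job is handed in when it is done.

```bash
ls -la; mkdir -p pics; python3 - <<'E'
from bench import status, get_image, robot
import cv2
print(status.state()); print(robot.tip_extent)
for n in ("scene","top"):
    p=get_image(n); cv2.imwrite(f"pics/{n}0.png",p["color"][:,:,::-1]); print(n,p["K"].tolist(),p["rvec"],p["tvec"],p["dist"])
E
```

```text
total 12
drwxr-xr-x  3 agent agent 4096 Dec  6 07:06 .
drwxr-xr-x 23 root  root  4096 Dec  6 07:06 ..
drwxr-xr-x  2 agent agent 4096 Dec  6 07:06 pics
{'time_s': 0.0, 'qpos': array([-63.39643272,  29.12680541, -13.60866658,  86.00800442,
         7.2019518 ,  65.82807052,  -8.86909068]), 'qd': array([ 0.05896418, -0.03268111,  0.07036024, -0.02170581,  0.00452604,
       -0.00148359,  0.01624664]), 'joint_torque': array([-1.49513808e-04, -6.20591640e+01, -2.18659580e+00, -2.49666184e+01,
        1.28079305e-02,  1.18339577e-02,  3.46766660e-05]), 'tcp_pos': array([0.21936565, 0.58464849, 0.20411993]), 'orientation': array([-1.79895940e+02,  2.02087594e-03,  1.59441871e+02]), 'force': array([-0.52670439,  0.80587686, -0.07460367]), 'wrist_torque': array([0.01329654, 0.02077719, 0.01530712]), 'grip_width': 0.08521799977708551}
0.011
scene [[430.1970843699582, 0.0, 277.73867970041374], [0.0, 430.1970843699582, 205.5476157251526], [0.0, 0.0, 1.0]] [ 0.63680192  2.69725326 -1.0378508 ] [ 0.3752591  -0.1205216   1.24538076] [-0.07904423  0.          0.          0.          0.        ]
top [[408.2382438206222, 0.0, 279.8009251498383], [0.0, 408.2382438206222, 213.10451833053096], [0.0, 0.0, 1.0]] [ 2.18927322 -2.16818306  0.12668246] [0.02689938 0.46393477 1.09637078] [-0.08699164  0.          0.          0.          0.        ]
```

View pics/scene0.png

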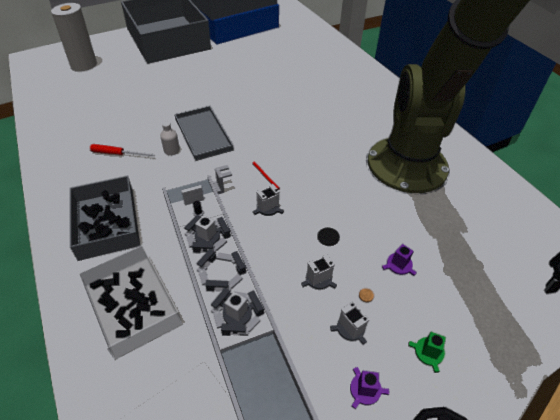

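View pics/top0.png

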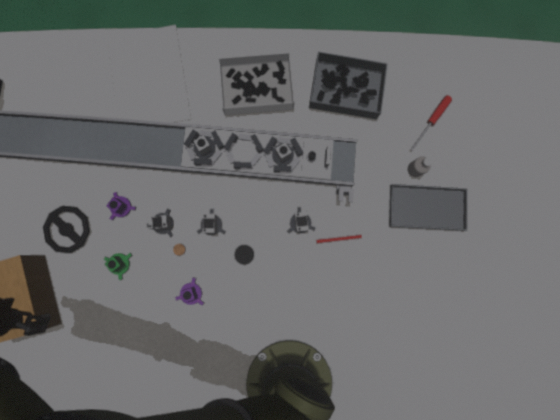

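```bash
python3 - <<'E'
from bench import get_image, pinpoint, search_frame
for n in ("scene","top"):
    p=get_image(n)
    for t in ("pin","notch","mount0","mount1","mount2","bar","tray_in","nest_a","worn_0","oil_bottle"):
        try: print(n,t,[(d["position"].round(3).tolist() if hasattr(d["position"],"round") else d["position"],round(d["score"],2),sorted(d.keys())[0:3]) for d in pinpoint(p,t)])
        except Exception as e: print(n,t,e)
E
```

```text
scene pin [([0.6165, -0.0528, 0.039], 0.42, ['position', 'score'])]
scene notch [([0.5081, -0.1475, 0.0629], 0.73, ['position', 'score']), ([0.6384, 0.2431, 0.0373], 0.6, ['position', 'score'])]
scene mount0 [([0.6379, 0.2311, 0.0384], 0.93, ['position', 'score']), ([0.6306, 0.1304, 0.0389], 0.87, ['position', 'score']), ([0.621, 0.0237, 0.0364], 0.69, ['position', 'score'])]
scene mount1 [([0.6379, 0.2311, 0.0384], 0.93, ['position', 'score']), ([0.6306, 0.1304, 0.0389], 0.87, ['position', 'score']), ([0.621, 0.0237, 0.0364], 0.69, ['position', 'score'])]
scene mount2 [([0.6379, 0.2311, 0.0384], 0.93, ['position', 'score']), ([0.6306, 0.1304, 0.0389], 0.87, ['position', 'score']), ([0.621, 0.0237, 0.0364], 0.69, ['position', 'score'])]
scene bar [([0.6119, -0.0925, 0.0834], 0.85, ['position', 'score'])]
scene tray_in [([0.488, -0.3928, 0.002], 0.89, ['position', 'score'])]
scene nest_a [([0.4329, 0.2186, 0.003], 0.93, ['position', 'score']), ([0.4359, -0.0215, 0.0048], 0.76, ['position', 'score']), ([0.4304, 0.3562, 0.0026], 0.74, ['position', 'score'])]
scene worn_0 [([0.3197, 0.47
[... 1296 characters left out ...]
, 0.0005], 0.97, ['position', 'score']), ([0.4299, 0.3556, -0.0023], 0.94, ['position', 'score']), ([0.4308, 0.222, -0.0027], 0.56, ['position', 'score']), ([0.6361, 0.2341, 0.0374], 0.54, ['position', 'score'])]
top worn_0 [([0.6235, 0.0182, 0.0376], 0.84, ['position', 'score']), ([0.478, 0.4723, -0.0018], 0.73, ['position', 'score']), ([0.645, 0.2384, 0.0397], 0.69, ['position', 'score']), ([0.2422, 0.2774, -0.0008], 0.63, ['position', 'score']), ([0.3225, 0.4739, -0.0019], 0.62, ['position', 'score']), ([0.617, -0.0536, 0.0326], 0.48, ['position', 'score']), ([0.4839, -0.3889, -0.0001], 0.35, ['position', 'score'])]
top oil_bottle [([0.5966, -0.3563, 0.0002], 0.91, ['position', 'score'])]
```

```bash
cat > h.py <<'E'
import numpy as np, cv2
from bench import status, get_image, pinpoint, masks_of, search_frame, robot
def RT(p): return cv2.Rodrigues(np.array(p["rvec"],float))[0], np.array(p["tvec"],float).reshape(3)
def cloud(p):
    R,t=RT(p); h,w=p["range_z"].shape
    u,v=np.meshgrid(np.arange(w),np.arange(h))
    n=cv2.undistortPoints(np.stack([u,v],-1).reshape(-1,1,2).astype(float),np.array(p["K"]),np.array(p["dist"])).reshape(h,w,2)
    z=p["range_z"].astype(float)
    c=np.stack([n[...,0]*z,n[...,1]*z,z],-1)
    W=(c-t)@R; W[z<=0]=np.nan
    return W
def proj(p,X):
    return cv2.projectPoints(np.array(X,float).reshape(-1,1,3),np.array(p["rvec"],float),np.array(p["tvec"],float),np.array(p["K"]),np.array(p["dist"]))[0].reshape(-1,2)
def ortho(p,x0,x1,y0,y1,z,s=0.0005):
    # rectified plane view at height z: rows x decreasing down, cols y decreasing right
    xs=np.arange(x1,x0,-s); ys=np.arange(y1,y0,-s)
    X,Y=np.meshgrid(xs,ys,indexing="ij")
    uv=proj(p,np.stack([X,Y,np.full_like(X,z)],-1)).astype(np.float32).reshape(X.shape+(2,))
    return cv2.remap(p["color"],uv[...,0],uv[...,1],cv2.INTER_CUBIC)
def go(x,y,z,yaw=None,s=None):
    "deltas in tool frame to reach TCP pose, vertical tool"
    s=s or status.state(); o=s["orientation"]
    from scipy.spatial.transform import Rotation as Ro
    R=Ro.from_euler("xyz",o,degrees=True)
    d=R.inv().apply(np.array([x,y,z])-s["tcp_pos"])
    yaw=o[2] if yaw is None else yaw
    T=Ro.from_euler("xyz",[180,0,yaw],degrees=True)
    r=(R.inv()*T).as_rotvec(degrees=True)
    print("row",d.round(4).tolist()+r.round(1).tolist(),"dist",np.linalg.norm(d).round(3),"q7",s["qpos"][6].round(1))
E
python3 - <<'E'
from h import *
p=get_image("top"); q=get_image("scene")
C=cloud(p)
for n,img,z in (("t",p,0.036),("s",q,0.036)):
    o=ortho(img,0.38,0.72,-0.2,0.36,z,0.001)
    cv2.imwrite(f"pics/ortho_{n}.png",cv2.resize(o[:,:,::-1],None,fx=1.4,fy=1.4))
# heights
for x,y in ((0.63,0.07),(0.63,0.18),(0.62,-0.02),(0.6,-0.15),(0.5,0.1)):
    for nm,img in (("t",p),("s",q)):
        W=cloud(img); m=(abs(W[...,0]-x)<0.006)&(abs(W[...,1]-y)<0.006)
        print(nm,x,y,m.sum(),np.nanmedian(W[m][:,2]).round(4))
E
```

```text
t 0.63 0.07 22 0.0629
s 0.63 0.07 26 0.0619
t 0.63 0.18 24 0.0479
s 0.63 0.18 39 0.0451
t 0.62 -0.02 25 0.0495
s 0.62 -0.02 11 0.0628
t 0.6 -0.15 17 0.0239
s 0.6 -0.15 0 nan
t 0.5 0.1 16 -0.0
s 0.5 0.1 20 0.0
  return np.nanmean(a, axis, out=out, keepdims=keepdims)
```

View pics/ortho_t.png

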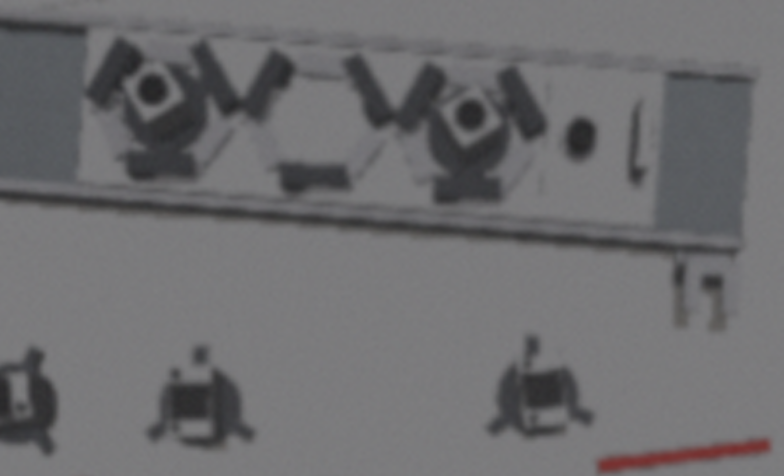

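View pics/ortho_s.png

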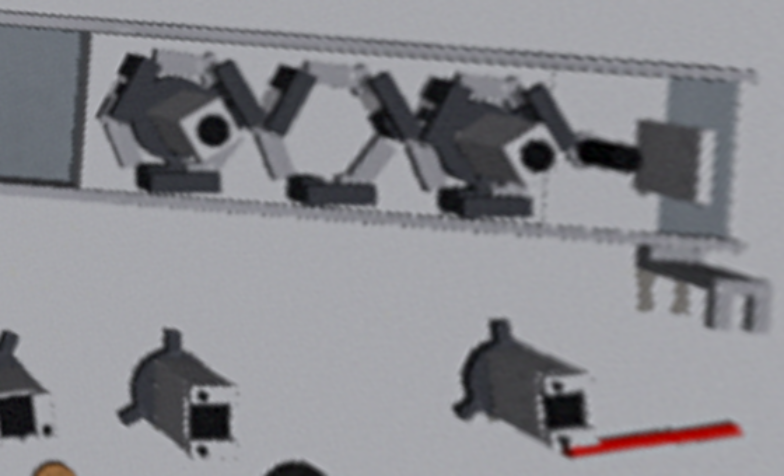

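```bash
python3 - <<'E'
from h import *
from scipy.optimize import least_squares
off={"bar":0,"pin":.042,"m0":.12,"m1":.228,"m2":.336}
obs=[]
for k in range(3):
  for n in ("top","scene"):
    p=get_image(n)
    for t in ("bar","pin","mount0"):
        for d in pinpoint(p,t):
            P=np.array(d["position"])
            if d["score"]<.4 or P[0]<.58: continue
            if t=="mount0":
                nm=min(("m0","m1","m2"),key=lambda a:abs(off[a]-(P[1]+.0927)))
            else: nm=t
            obs.append((nm,n,P))
def res(v,o=obs):
    c,s=np.cos(v[2]),np.sin(v[2]); r=[]
    for nm,n,P in o:
        r+=list(P[:2]-(v[:2]+off[nm]*np.array([-s,c])))
    return np.array(r)*1000
for sel in ("top","scene",""):
    o=[a for a in obs if sel in a[1]]
    f=least_squares(res,[.613,-.093,-.07],loss="soft_l1",kwargs=dict(o=o)); print(sel,f.x[:2].round(4),np.degrees(f.x[2]).round(2))
r=f.fun.reshape(-1,2)
for a,b in zip(obs,r): print(a[0],a[1],a[2].round(4),b.round(1))
# depth: face height and bar top from cloud
v=f.x; c,s=np.cos(v[2]),np.sin(v[2])
for n in ("top","scene"):
    p=get_image(n);W=cloud(p)
    def loc(): 
        d=W[...,:2]-v[:2]; return d[...,0]*c+d[...,1]*s, -d[...,0]*s+d[...,1]*c
    X,Y=loc()
    m=(abs(Y-.228)<.02)&(abs(X)<.02); print(n,"face at m1",np.nanmedian(W[m][:,2]),m.sum())
    m=(abs(Y-.02)<.008)&(abs(X)<.025); print(n,"face near bar",np.nanmedian(W[m][:,2]),m.sum())
    m=(abs(Y)<.012)&(abs(X)<.035)&(W[...,2]>.07); print(n,"bar",m.sum(),W[m].mean(0),X[m].min(),X[m].max(),Y[m].min(),Y[m].max())
    m=(abs(Y-.042)<.015)&(abs(X)<.015)&(W[...,2]>.055); print(n,"pin grip top",m.sum(),W[m].mean(0),W[m][:,2].max())
E
```

```text
top [ 0.6139 -0.0937] -3.78
scene [ 0.6118 -0.096 ] -5.01
 [ 0.613 -0.095] -4.31
bar top [ 0.612  -0.0913  0.0823] [-1.   3.7]
pin top [ 0.6157 -0.0528  0.0361] [-0.4  0.3]
m0 top [0.6243 0.0212 0.0426] [ 2.3 -3.5]
m2 top [0.6353 0.2379 0.039 ] [-2.9 -2.2]
m1 top [0.6278 0.1338 0.0384] [-2.3  1.4]
bar scene [ 0.6142 -0.0947  0.0832] [1.2 0.3]
pin scene [ 0.6145 -0.0563  0.0331] [-1.6 -3.2]
m0 scene [0.6238 0.0264 0.037 ] [1.8 1.7]
m2 scene [0.6427 0.2354 0.0392] [ 4.5 -4.7]
m1 scene [0.6308 0.1296 0.0379] [ 0.7 -2.8]
bar top [ 0.6149 -0.0899  0.0804] [1.9 5.1]
bar top [0.6238 0.0216 0.0364] [ 10.8 116.6]
pin top [ 0.6177 -0.052   0.0334] [1.6 1.1]
m1 top [0.6263 0.1356 0.0372] [-3.8  3.2]
m2 top [0.636  0.2378 0.0407] [-2.2 -2.3]
bar scene [ 0.6104 -0.0938  0.0854] [-2.6  1.2]
pin scene [ 0.616  -0.0552  0.0377] [-0.1 -2.1]
m0 scene [0.6261 0.0247 0.0363] [ 4.1 -0. ]
m2 scene [0.6381 0.2319 0.0391] [-0.1 -8.2]
m1 scene [0.6331 0.131  0.0395] [ 3.  -1.4]
bar top [ 0.613  -0.0937  0.0824] [0.  1.3]
pin top [ 0.6147 -0.0498  0.0324] [-1.4  3.3]
m0 top [0.6232 0.0237 0.0432] [ 1.2 -1. ]

[... 207 characters left out ...]
6] [ 3.  -2.2]
m0 scene [0.6215 0.0251 0.04  ] [-0.5  0.4]
m1 scene [0.6294 0.129  0.0377] [-0.7 -3.4]
top face at m1 0.038560995395144695 211
top face near bar 0.03844441562854975 104
top bar 88 [ 0.61176678 -0.09272868  0.08386423] -0.025011415893885478 0.024553963810092654 -0.003872439183461024 0.006857083816418292
top pin grip top 54 [ 0.61512224 -0.05095644  0.07263541] 0.07867714916212408
scene face at m1 0.03748926471531562 264
scene face near bar 0.037958934421844885 61
scene bar 145 [ 0.61130147 -0.09159118  0.08082846] -0.025448823435997976 0.022047001367179977 -0.008456215667147524 0.009428369224333063
scene pin grip top 75 [ 0.6151915  -0.04876976  0.06888852] 0.07753489894826154
```

```bash
python3 - <<'E'
from h import *
o=[]
for n in ("top","scene"):
    p=get_image(n)
    a=ortho(p,0.47,0.56,-0.19,-0.10,0.06,0.00025)
    a=cv2.convertScaleAbs(a,alpha=1.6 if n=="top" else 1.2)
    a=np.ascontiguousarray(a)
    for k in range(0,360,40):
        cv2.line(a,(k,0),(k,359),(255,255,0) if k==200 else (90,90,0),1); cv2.line(a,(0,k),(359,k),(255,255,0) if k==200 else (90,90,0),1)
    o.append(a)
    W=cloud(p); m=(abs(W[...,2]-.06)<.004)&(abs(W[...,0]-.51)<.035)&(abs(W[...,1]+.148)<.03)
    print(n,W[m].round(4).tolist())
cv2.imwrite("pics/notch.png",np.hstack(o)[:,:,::-1])
E
```

```text
top [[0.5287, -0.1254, 0.0632], [0.5296, -0.129, 0.058], [0.5293, -0.1314, 0.0595], [0.5292, -0.134, 0.0604], [0.5288, -0.1362, 0.0634], [0.5298, -0.1399, 0.0575], [0.5293, -0.1421, 0.0604], [0.5294, -0.1448, 0.0604], [0.5266, -0.1261, 0.0593], [0.5263, -0.1284, 0.0616], [0.5266, -0.1314, 0.0598], [0.5262, -0.1336, 0.0625], [0.5269, -0.137, 0.0584], [0.5268, -0.1396, 0.059], [0.527, -0.1425, 0.0579], [0.5265, -0.1446, 0.0615], [0.5268, -0.1476, 0.0595], [0.5272, -0.1507, 0.0573], [0.5268, -0.1556, 0.0604], [0.5266, -0.1579, 0.0621], [0.5272, -0.1614, 0.0584], [0.5265, -0.1632, 0.0629], [0.5243, -0.1264, 0.057], [0.5235, -0.1283, 0.0619], [0.524, -0.1315, 0.0587], [0.5244, -0.1346, 0.0565], [0.524, -0.1368, 0.0596], [0.524, -0.1395, 0.0597], [0.5243, -0.1425, 0.0579], [0.524, -0.1448, 0.0599], [0.5241, -0.1476, 0.0595], [0.5242, -0.153, 0.0597], [0.5242, -0.1557, 0.0597], [0.5245, -0.1587, 0.0582], [0.5245, -0.1614, 0.0582], [0.5244, -0.1639, 0.0592], [0.5214, -0.1262, 0.058], [0.5212, -0.1287, 0.0597], [0.5213, -0.1314, 0.0592], [0.5214, -0.1343, 0.0583], [0.5212, -0.1367, 0.06], [0.
[... 5493 characters left out ...]
7], [0.5174, -0.1324, 0.0586], [0.516, -0.1285, 0.0614], [0.5137, -0.1272, 0.0616], [0.5108, -0.1277, 0.0598], [0.5083, -0.1271, 0.0593], [0.5054, -0.1277, 0.0576], [0.503, -0.1267, 0.0574], [0.5008, -0.1251, 0.0579], [0.4983, -0.1246, 0.0573], [0.5285, -0.1322, 0.0599], [0.5261, -0.1316, 0.0594], [0.5241, -0.1292, 0.0606], [0.5216, -0.1288, 0.0599], [0.519, -0.1285, 0.059], [0.5172, -0.1256, 0.0608], [0.5143, -0.1263, 0.0589], [0.5112, -0.1273, 0.0568], [0.5087, -0.1268, 0.0562], [0.5273, -0.1286, 0.0588], [0.5244, -0.1292, 0.0571], [0.5219, -0.1287, 0.0565], [0.5196, -0.1275, 0.0565], [0.5175, -0.1256, 0.0573], [0.5153, -0.1239, 0.0578], [0.5278, -0.1278, 0.0562], [0.5234, -0.1247, 0.057]]
```

View pics/notch.png

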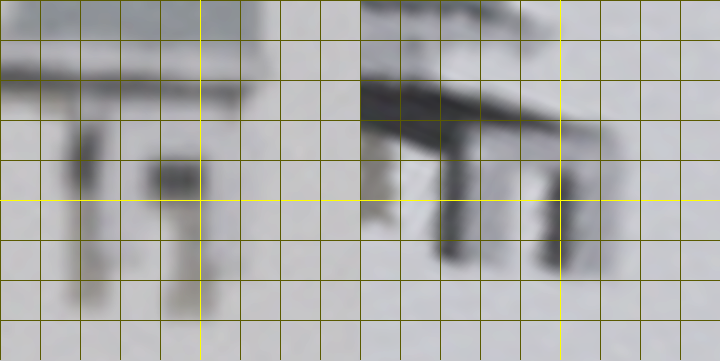

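```bash
python3 - <<'E'
from h import *
go(0.6152,-0.0508,0.16,175.7)
E
```

```text
row [-0.5939, -0.4565, 0.045, -0.0, -0.0, -16.3] dist 0.75 q7 -8.9
```

```bash
python3 -m crank '[[-0.033,-0.025,0.002,0,0,-1],[-0.066,-0.051,0.005,0,0,-2],[-0.099,-0.076,0.007,0,0,-3],[-0.132,-0.101,0.01,0,0,-4],[-0.165,-0.127,0.012,0,0,-5],[-0.198,-0.152,0.015,0,0,-6],[-0.231,-0.178,0.017,0,0,-7],[-0.264,-0.203,0.02,0,0,-8],[-0.297,-0.228,0.022,0,0,-9],[-0.33,-0.254,0.025,0,0,-10],[-0.363,-0.279,0.027,0,0,-11],[-0.396,-0.304,0.03,0,0,-12],[-0.429,-0.33,0.032,0,0,-13],[-0.462,-0.355,0.035,0,0,-14],[-0.495,-0.38,0.037,0,0,-15],[-0.528,-0.406,0.04,0,0,-16],[-0.561,-0.431,0.042,0,0,-16.3],[-0.594,-0.4565,0.045,0,0,-16.3],[-0.594,-0.4565,0.045,0,0,-16.3],[-0.594,-0.4565,0.045,0,0,-16.3]]' 0.3
python3 - <<'E'
from h import *
go(0.6152,-0.0508,0.057,175.7)
s=status.state(); print(s["qpos"].round(1))
E
```

```text
time_s: 4.37
tcp_pos: [0.6158, -0.0544, 0.1591]
orientation: [-179.9, -0.0, 175.4]
force: [-1.1, 1.3, 0.5]
grip_width: 0.0297
row [0.0009, 0.0036, 0.1021, -0.1, -0.0, -0.3] dist 0.102 q7 83.3
[ 8.2 30.4 -8.8 90.9  5.3 59.1 83.3]
```

```bash
python3 -m crank '[[0.001,0.0036,0.03,0,0,0],[0.001,0.0036,0.05,0,0,0],[0.001,0.0036,0.07,0,0,0],[0.001,0.0036,0.085,0,0,0],[0.001,0.0036,0.095,0,0,0],[0.001,0.0036,0.102,0,0,0],[0.001,0.0036,0.102,0,0,0]]'
python3 - <<'E'
from h import *
p=get_image("scene"); uv=proj(p,[[.615,-.05,.06]])[0].astype(int)
a=p["color"][max(0,uv[1]-70):uv[1]+70,max(0,uv[0]-90):uv[0]+90]
cv2.imwrite("pics/g1.png",cv2.resize(a,None,fx=4,fy=4)[:,:,::-1])
E
```

```text
time_s: 4.95
tcp_pos: [0.6142, -0.0499, 0.0561]
orientation: [-180.0, -0.1, 175.5]
force: [-0.2, -0.5, -0.5]
grip_width: 0.0301
```

View pics/g1.png

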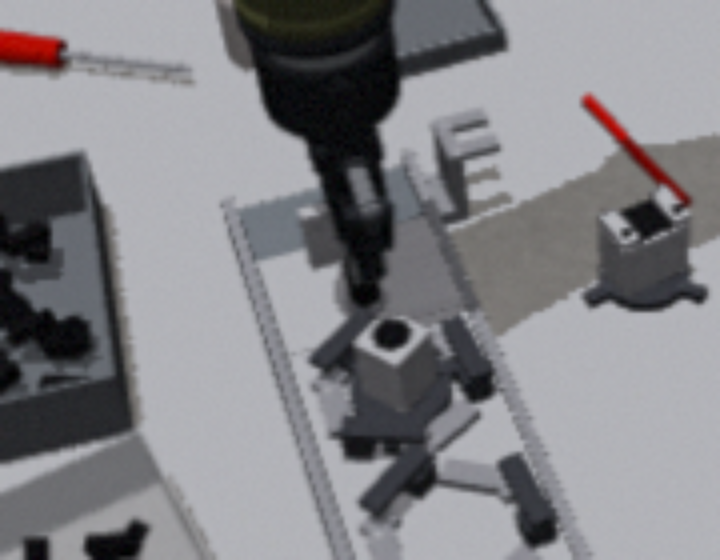

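The gripper straddles the pin between the bar and the right-hand worn nest. Closing.

```bash
python3 -m crank '[[0,0,0,0,0,0],[0,0,0,0,0,0],[0,0,0,0,0,0],[0,0,0,0,0,0],[0,0,0,0,0,0],[0,0,0,0,0,0]]' 1; python3 - <<'E'
from h import *
s=status.state();print(s["force"],s["tcp_pos"])
E
```

```text
time_s: 5.5
tcp_pos: [0.615, -0.0502, 0.0573]
orientation: [-179.9, -0.0, 175.5]
force: [-0.8, -0.4, -0.2]
grip_width: 0.0001
[-0.79280371 -0.37956158 -0.19268377] [ 0.61498724 -0.05021493  0.05734572]
```

```bash
cat > crop.py <<'E'
from h import *
import sys
def crop(n,X,out,r=60,f=5,g=1.0):
    p=get_image(n); uv=proj(p,[X])[0].astype(int)
    a=p["color"][max(0,uv[1]-r):uv[1]+r,max(0,uv[0]-r):uv[0]+r]
    return cv2.convertScaleAbs(cv2.resize(a,None,fx=f,fy=f,interpolation=cv2.INTER_CUBIC),alpha=g)[:,:,::-1]
if __name__=="__main__":
    X=list(map(float,sys.argv[2:5])); r=int(sys.argv[5]) if len(sys.argv)>5 else 40
    f=int(400/(2*r))
    o=[cv2.resize(crop(n,X,None,r,f,g),(400,400)) for n,g in (("top",1.8),("scene",1.2))]
    cv2.imwrite(sys.argv[1],np.hstack(o))
E
python3 crop.py pics/g2.png .615 -.05 .06 40
```

```text
(no output)
```

View pics/g2.png

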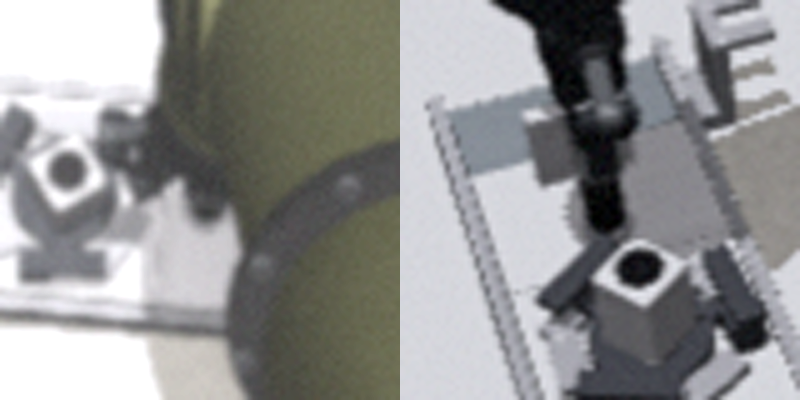

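```bash
python3 - <<'E'
from h import *
for n in ("scene","top"):
    p=get_image(n); W=cloud(p)
    uv=proj(p,[[.615,-.05,.06]])[0].astype(int); print(uv)
    for dv in range(-8,14,2):
        print(dv,[tuple((W[uv[1]+dv,uv[0]+du]*1000).round().astype(int)) for du in range(-10,12,3)], [int(p["color"][uv[1]+dv,uv[0]+du].mean()) for du in range(-10,12,3)])
E
```

```text
[197 208]
-8 [(np.int64(628), np.int64(-90), np.int64(56)), (np.int64(620), np.int64(-91), np.int64(51)), (np.int64(623), np.int64(-44), np.int64(98)), (np.int64(617), np.int64(-38), np.int64(101)), (np.int64(610), np.int64(-36), np.int64(100)), (np.int64(591), np.int64(-87), np.int64(42)), (np.int64(584), np.int64(-87), np.int64(39)), (np.int64(577), np.int64(-81), np.int64(41))] [73, 70, 48, 5, 8, 78, 114, 114]
-6 [(np.int64(629), np.int64(-90), np.int64(50)), (np.int64(622), np.int64(-90), np.int64(46)), (np.int64(623), np.int64(-45), np.int64(91)), (np.int64(618), np.int64(-38), np.int64(94)), (np.int64(611), np.int64(-38), np.int64(91)), (np.int64(592), np.int64(-86), np.int64(36)), (np.int64(586), np.int64(-81), np.int64(37)), (np.int64(579), np.int64(-78), np.int64(37))] [69, 69, 58, 14, 14, 109, 114, 116]
-4 [(np.int64(630), np.int64(-91), np.int64(41)), (np.int64(622), np.int64(-92), np.int64(37)), (np.int64(622), np.int64(-55), np.int64(73)), (np.int64(616), np.int64(-49), np.int64(76)), (np.int64(610), np.int64(-47), np.int64(75)), (np.int64(595), np.int64(-78), np.int64(3
[... 7223 characters left out ...]
9), np.int64(38)), (np.int64(592), np.int64(-47), np.int64(41)), (np.int64(593), np.int64(-56), np.int64(36)), (np.int64(594), np.int64(-64), np.int64(36)), (np.int64(468), np.int64(-8), np.int64(610)), (np.int64(466), np.int64(-11), np.int64(620))] [113, 113, 117, 115, 113, 113, 65, 49]
12 [(np.int64(587), np.int64(-23), np.int64(37)), (np.int64(587), np.int64(-31), np.int64(39)), (np.int64(587), np.int64(-39), np.int64(39)), (np.int64(587), np.int64(-47), np.int64(37)), (np.int64(588), np.int64(-56), np.int64(36)), (np.int64(587), np.int64(-63), np.int64(42)), (np.int64(465), np.int64(-8), np.int64(611)), (np.int64(464), np.int64(-11), np.int64(618))] [116, 113, 114, 116, 115, 111, 49, 62]
```

```bash
python3 -m crank '[[0,0,0,0,0,0],[0,0,0,0,0,0]]' 0.3;  python3 -m crank '[[0,0,-0.03,0,0,0],[0,0,-0.07,0,0,0],[0,0,-0.1,0,0,0],[0,0,-0.12,0,0,0],[0,0,-0.12,0,0,0]]'; python3 crop.py pics/g3.png .615 -.05 .06 40
```

```text
time_s: 5.87
tcp_pos: [0.6149, -0.0502, 0.0571]
orientation: [-179.9, -0.1, 175.5]
force: [-0.4, -1.0, -0.6]
grip_width: 0.0233
time_s: 6.28
tcp_pos: [0.6176, -0.0501, 0.1823]
orientation: [-180.0, 0.4, 175.5]
force: [0.2, 0.0, 0.7]
grip_width: 0.0298
```

View pics/g3.png

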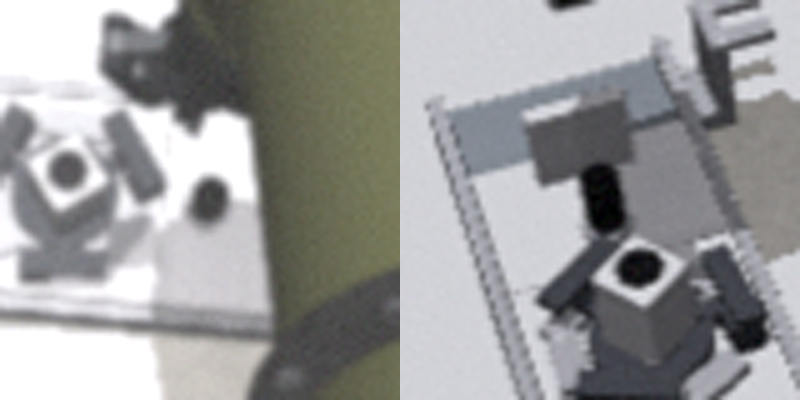

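```bash
python3 - <<'E'
from h import *
s=status.state(); print(s["tcp_pos"],s["orientation"],s["grip_width"],robot.tip_extent)
for n in ("scene","top"):
    p=get_image(n); W=cloud(p)
    m=(abs(W[...,0]-.615)<.06)&(abs(W[...,1]+.05)<.06)&(W[...,2]>.1)&(W[...,2]<.3)
    z=np.sort(W[m][:,2]); print(n,len(z),z[:5],np.percentile(z,[1,5,20]))
    P=W[m]; P=P[P[:,2]<z[0]+.02]; print(P.mean(0),P.min(0),P.max(0))
    if n=="scene":
        print(P[::max(1,len(P)//12)].round(3).tolist())
        uv=proj(p,[[.615,-.05,.18]])[0].astype(int)
        a=p["color"][max(0,uv[1]-50):uv[1]+50,max(0,uv[0]-50):uv[0]+50]
        b=np.clip(a.astype(float)*3,0,255).astype(np.uint8)
        cv2.imwrite("pics/tip.png",cv2.resize(b,None,fx=5,fy=5)[:,:,::-1])
E
```

```text
[ 0.61534149 -0.05014956  0.17779392] [-1.79944803e+02  3.07611071e-02  1.75465849e+02] 0.029506570468464197 0.011
scene 375 [0.20512817 0.20534135 0.20587411 0.20636019 0.20651155] [0.2064722  0.21243818 0.22606175]
[ 0.6167639  -0.03087241  0.21588318] [ 0.603325   -0.06852664  0.20512817] [ 0.62522147 -0.01828122  0.22499661]
[[0.621, -0.066, 0.225], [0.622, -0.065, 0.214], [0.605, -0.026, 0.225], [0.609, -0.022, 0.224], [0.618, -0.021, 0.225], [0.625, -0.028, 0.22], [0.615, -0.026, 0.217], [0.604, -0.027, 0.211], [0.618, -0.021, 0.22], [0.608, -0.02, 0.216], [0.621, -0.021, 0.218], [0.611, -0.02, 0.215], [0.621, -0.022, 0.215], [0.609, -0.027, 0.205]]
top 167 [0.21409353 0.21443393 0.21496896 0.21568437 0.21580882] [0.21478705 0.22320402 0.25469081]
[ 0.60859499 -0.02513114  0.22232488] [ 0.60593526 -0.03154891  0.21409353] [ 0.61545688 -0.01865775  0.23256667]
```

View pics/tip.png

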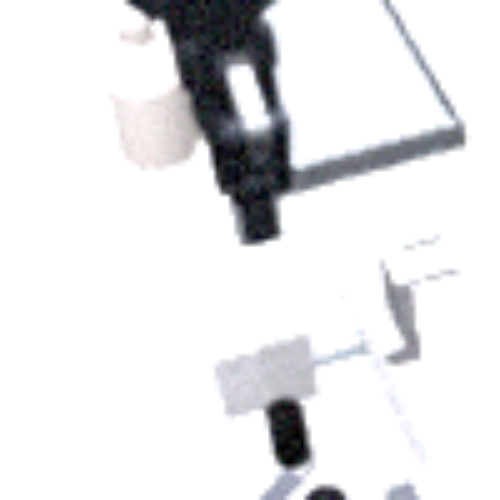

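```bash
python3 -m crank '[[0,0,0.04,0,0,0],[0,0,0.07,0,0,0],[0,0,0.1,0,0,0],[0,0,0.12,0,0,0],[0,0,0.125,0,0,0],[0,0,0.125,0,0,0]]'; python3 crop.py pics/g4.png .615 -.05 .06 40
```

```text
time_s: 6.98
tcp_pos: [0.6119, -0.0501, 0.0483]
orientation: [-179.9, -0.5, 175.5]
force: [-0.1, 0.1, 0.4]
grip_width: 0.0299
```

View pics/g4.png

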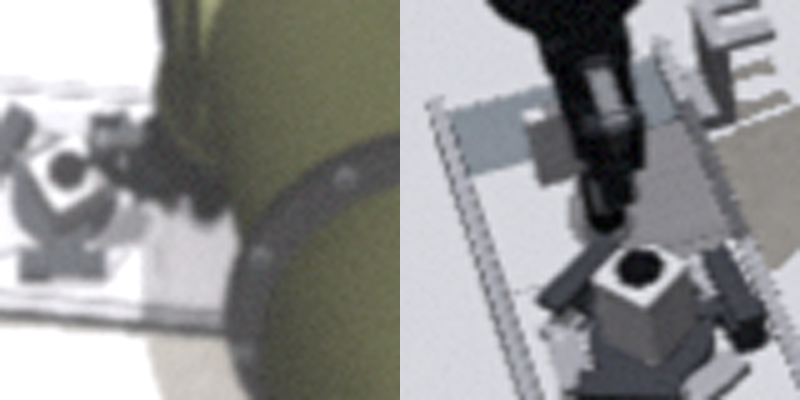

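```bash
python3 -m crank '[[-0.003,0,0.01,0,0,0],[-0.003,0,0.018,0,0,0],[-0.003,0,0.022,0,0,0],[-0.003,0,0.022,0,0,0]]'; python3 crop.py pics/g5.png .615 -.05 .06 40
```

```text
time_s: 7.42
tcp_pos: [0.62, -0.0504, 0.0324]
orientation: [-180.0, 0.2, 175.5]
force: [-2.8, -0.7, 23.7]
grip_width: 0.0298
```

View pics/g5.png

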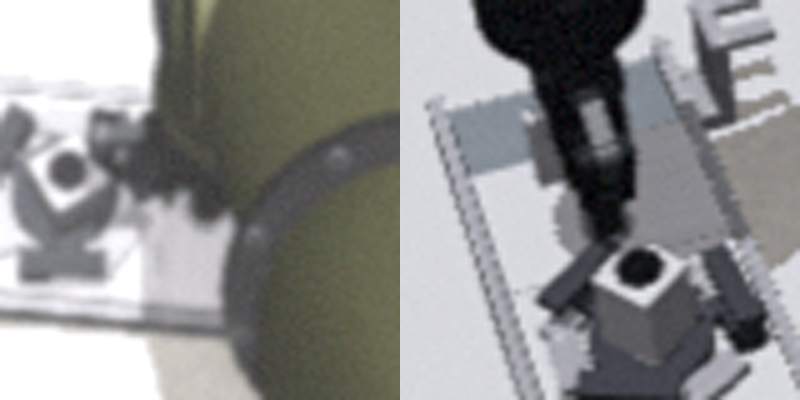

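```bash
python3 -m crank '[[0,0,-0.03,0,0,0],[0.002,0,-0.06,0,0,0],[0.004,0,-0.06,0,0,10],[0.004,0,-0.06,0,0,17],[0.004,0,-0.06,0,0,24],[0.004,0,-0.06,0,0,31],[0.004,0,-0.06,0,0,38],[0.004,0,-0.06,0,0,45],[0.004,0,-0.06,0,0,52],[0.004,0,-0.06,0,0,59],[0.004,0,-0.06,0,0,66],[0.004,0,-0.06,0,0,73],[0.004,0,-0.06,0,0,80],[0.004,0,-0.06,0,0,86],[0.004,0,-0.06,0,0,89.8],[0.004,0,-0.06,0,0,89.8],[0.004,0,-0.06,0,0,89.8]]' 0.1
python3 - <<'E'
from h import *
s=status.state(); T=s["tcp_pos"]; print(T)
go(.6152,-.0512,.02,85.7)
for n in ("scene","top"):
    p=get_image(n); W=cloud(p)
    m=(abs(W[...,0]-.615)<.07)&(abs(W[...,1]+.05)<.05)&(W[...,2]>.1)&(W[...,2]<.3)
    P=W[m]; z0=P[:,2].min(); P=P[P[:,2]<z0+.02]; print(n,z0,z0-T[2],P.mean(0),P.min(0),P.max(0))
E
python3 crop.py pics/g6.png .615 -.05 .09 50
```

```text
time_s: 8.93
tcp_pos: [0.6159, -0.0499, 0.0928]
orientation: [179.8, 0.1, 85.8]
force: [0.3, 0.7, 0.4]
grip_width: 0.0385
[ 0.6159263  -0.04988021  0.09277568]
row [-0.0013, -0.0009, 0.0728, 0.2, 0.1, 0.1] dist 0.073 q7 10.0
scene 0.1219287398987323 0.029153057934557372 [ 0.61477343 -0.041611    0.13327705] [ 0.58313932 -0.05823074  0.12192874] [ 0.64665353 -0.03490037  0.14132527]Traceback (most recent call last):
  File "<stdin>", line 7, in <module>
    return umr_minimum(a, axis, None, out, keepdims, initial, where)
ValueError: zero-size array to reduction operation minimum which has no identity
```

View pics/g6.png

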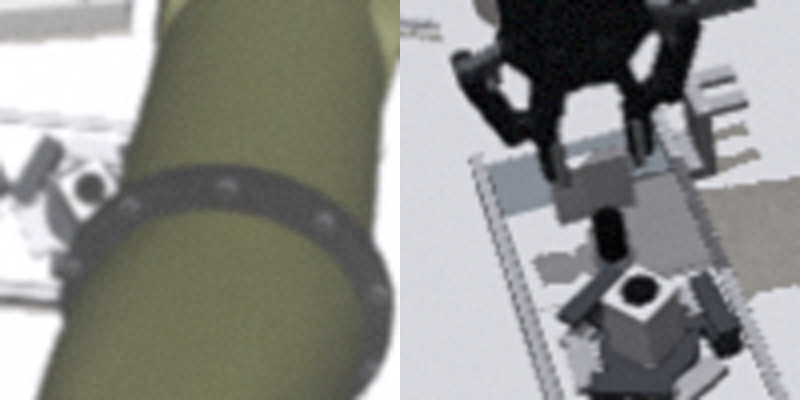

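```bash
python3 -m crank '[[-0.0013,-0.0009,0.025,0,0,0],[-0.0013,-0.0009,0.045,0,0,0],[-0.0013,-0.0009,0.06,0,0,0],[-0.0013,-0.0009,0.067,0,0,0],[-0.0013,-0.0009,0.07,0,0,0],[-0.0013,-0.0009,0.07,0,0,0],[-0.0013,-0.0009,0.07,0,0,0]]'; python3 crop.py pics/g7.png .615 -.05 .06 40
```

```text
time_s: 9.72
tcp_pos: [0.6157, -0.0516, 0.0236]
orientation: [179.7, 0.0, 85.7]
force: [0.2, -0.6, 0.9]
grip_width: 0.0385
```

View pics/g7.png

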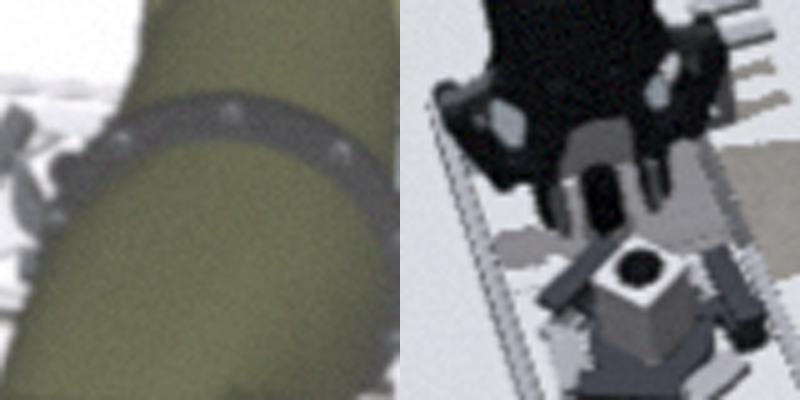

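```bash
python3 -m crank '[[-0.001,0,0,0,0,0],[-0.001,0,0,0,0,0],[-0.001,0,0,0,0,0],[-0.001,0,0,0,0,0],[-0.001,0,0,0,0,0]]' 1; python3 - <<'E'
from h import *
s=status.state();print(s["force"],s["tcp_pos"])
E
```

```text
time_s: 10.23
tcp_pos: [0.6164, -0.0529, 0.0251]
orientation: [179.6, 0.0, 85.7]
force: [-0.8, -0.8, 5.7]
grip_width: 0.0181
[-0.75123979 -0.78309169  5.73831865] [ 0.61639133 -0.05286621  0.02506476]
```

```bash
python3 -m crank '[[0,0,-0.005,0,0,0],[0,0,-0.012,0,0,0],[0,0,-0.02,0,0,0],[0,0,-0.03,0,0,0],[0,0,-0.04,0,0,0],[0,0,-0.055,0,0,0],[0,0,-0.067,0,0,0],[0,0,-0.07,0,0,0],[0,0,-0.07,0,0,0]]'; python3 crop.py pics/g8.png .615 -.05 .1 50; python3 - <<'E'
from h import *
print(status.state()["tcp_pos"],status.state()["orientation"])
go(.510,-.145,.098,85.7)
E
```

```text
time_s: 10.98
tcp_pos: [0.6167, -0.0529, 0.0967]
orientation: [179.4, 0.0, 85.7]
force: [-1.1, -0.6, -1.0]
grip_width: 0.0178
[ 0.61568785 -0.05268308  0.09495868] [1.79571405e+02 3.06114331e-02 8.57438260e+01]
row [-0.0999, -0.0985, -0.0037, 0.4, 0.0, 0.0] dist 0.14 q7 10.2
```

View pics/g8.png

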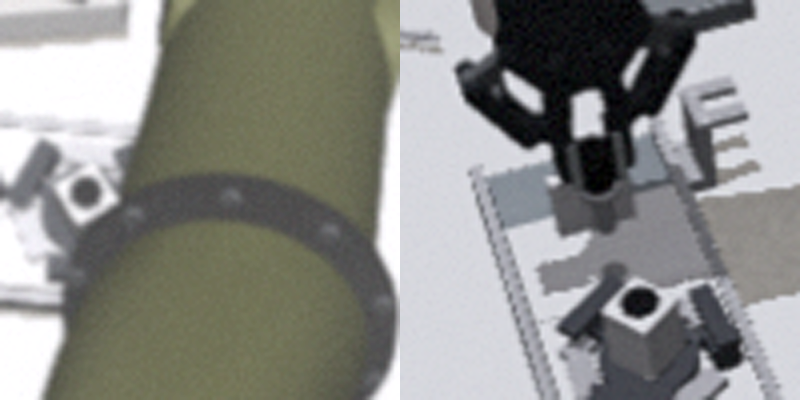

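```bash
python3 -m crank '[[-0.025,-0.025,-0.004,0,0,0],[-0.05,-0.05,-0.004,0,0,0],[-0.075,-0.075,-0.004,0,0,0],[-0.09,-0.09,-0.004,0,0,0],[-0.097,-0.096,-0.004,0,0,0],[-0.1,-0.0985,-0.004,0.3,0,0],[-0.1,-0.0985,-0.004,0.3,0,0],[-0.1,-0.0985,-0.004,0.3,0,0]]'; python3 crop.py pics/g9.png .510 -.145 .08 30;python3 - <<'E'
from h import *
print(status.state()["tcp_pos"],status.state()["orientation"])
p=get_image("scene")
for X in ([.51,-.145,.06],[.51,-.145,.111],[.51,-.145,.079]): print(X,(proj(p,[X])[0]-proj(p,[[.51,-.145,.08]])[0].astype(int)+30)*400/60+[400,0])
E
```

```text
time_s: 11.75
tcp_pos: [0.5112, -0.144, 0.098]
orientation: [179.9, -0.0, 85.8]
force: [-0.3, 0.9, -0.4]
grip_width: 0.018
[ 0.51121055 -0.14370792  0.09794331] [ 1.79859819e+02 -5.93952714e-04  8.58722069e+01]
[0.51, -0.145, 0.06] [605.33302048 238.50469265]
[0.51, -0.145, 0.111] [594.95556693 140.45079845]
[0.51, -0.145, 0.079] [601.53954429 202.73199516]
```

View pics/g9.png

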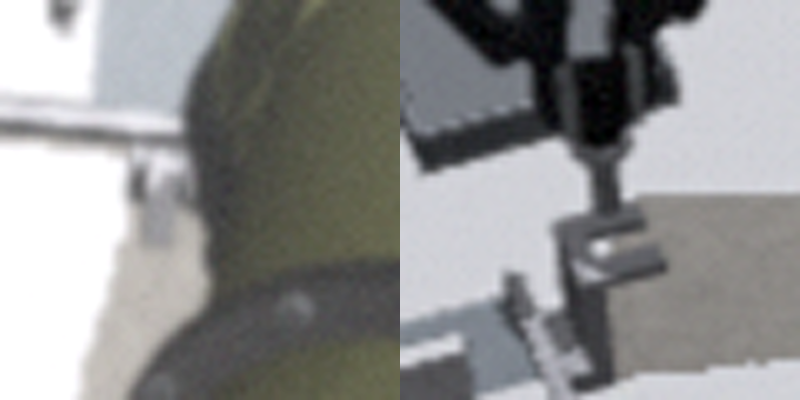

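```bash
python3 - <<'E'
from h import *
p=get_image("scene"); T=status.state()["tcp_pos"]; print(T)
c=proj(p,[[.51,-.145,.08]])[0]; x0,y0=int(c[0])-20,int(c[1])-18; S=16
a=p["color"][y0:y0+36,x0:x0+44]
b=np.ascontiguousarray(cv2.resize(a,None,fx=S,fy=S,interpolation=cv2.INTER_CUBIC)[:,:,::-1])
def P(X): return tuple(((proj(p,[X])[0]-[x0,y0]+.5)*S).astype(int))
yaw=np.radians(-4.3); ex=np.array([np.cos(yaw),np.sin(yaw),0]); ey=np.array([-ex[1],ex[0],0])
c0=np.array([.510,-.1455,.06])
pts=[c0+ex*a+ey*b_ for a,b_ in ((-17,7.5),(8.5,7.5),(8.5,-7.5),(-17,-7.5)) for a,b_ in [(a/1000,b_/1000)]]
for i in range(3): cv2.line(b,P(pts[i]),P(pts[i+1]),(0,0,255),1)
sh=np.array([T[0],T[1],T[2]+.013-.032])
ang=np.linspace(0,2*np.pi,30)
for z,col in ((sh[2],(0,255,0)),(.06,(255,0,0))):
    cv2.polylines(b,[np.array([P([T[0]+.006*np.cos(t),T[1]+.006*np.sin(t),z]) for t in ang])],True,col,1)
cv2.imwrite("pics/g10.png",b)
E
```

```text
[ 0.51080237 -0.14402473  0.09800242]
```

View pics/g10.png

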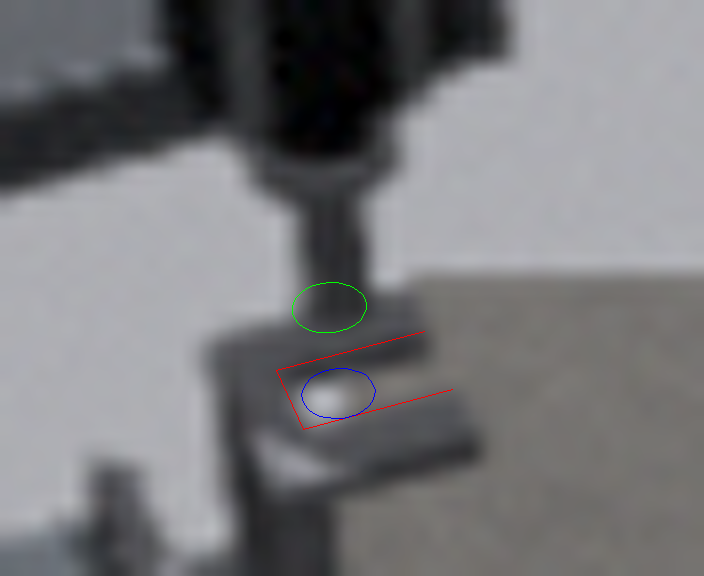

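```bash
python3 -m crank '[[-0.002,0,0,0,0,0],[-0.002,0,0.004,0,0,0],[-0.002,0,0.009,0,0,0],[-0.002,0,0.013,0,0,0],[-0.002,0,0.017,0,0,0],[-0.002,0,0.021,0,0,0],[-0.002,0,0.024,0,0,0],[-0.002,0,0.024,0,0,0]]'; python3 - <<'E'
from h import *
p=get_image("scene"); S0=status.state();T=S0["tcp_pos"]; print(T,S0["force"])
c=proj(p,[[.51,-.145,.08]])[0]; x0,y0=int(c[0])-20,int(c[1])-18; S=16
a=p["color"][y0:y0+36,x0:x0+44]
cv2.imwrite("pics/g11.png",cv2.resize(a,None,fx=S,fy=S,interpolation=cv2.INTER_CUBIC)[:,:,::-1])
E
```

```text
time_s: 12.62
tcp_pos: [0.5103, -0.1459, 0.0732]
orientation: [179.9, 0.0, 85.9]
force: [0.0, -0.6, -2.0]
grip_width: 0.0179
[ 0.51043204 -0.14599745  0.07360668] [-0.1707705   0.26272692 -0.27338886]
```

View pics/g11.png

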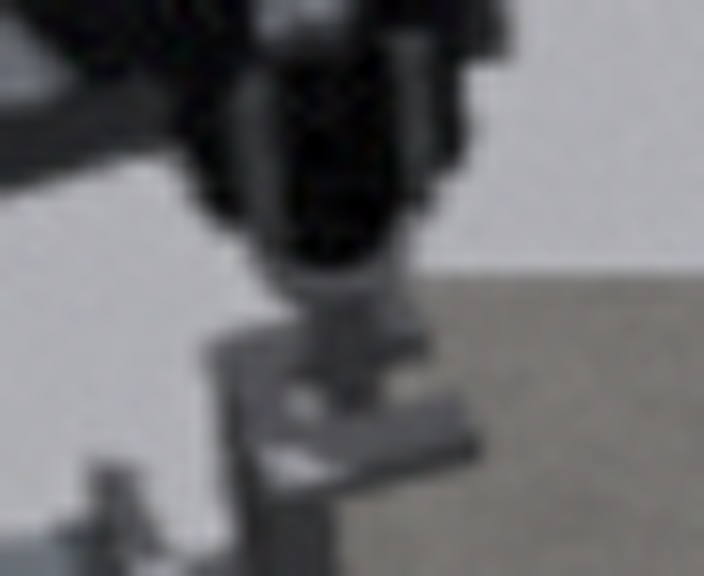

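```bash
python3 -m crank '[[0,0,0.005,0,0,0],[0,0,0.01,0,0,0],[0,0,0.015,0,0,0],[0,0,0.02,0,0,0],[0,0,0.024,0,0,0],[0,0,0.026,0,0,0],[0,0,0.027,0,0,0],[0,0,0.027,0,0,0]]'; python3 crop.py pics/g12.png .510 -.145 .06 25
```

```text
time_s: 13.33
tcp_pos: [0.5101, -0.1458, 0.0471]
orientation: [179.9, -0.0, 85.8]
force: [-3.1, 0.8, 7.5]
grip_width: 0.018
```

View pics/g12.png

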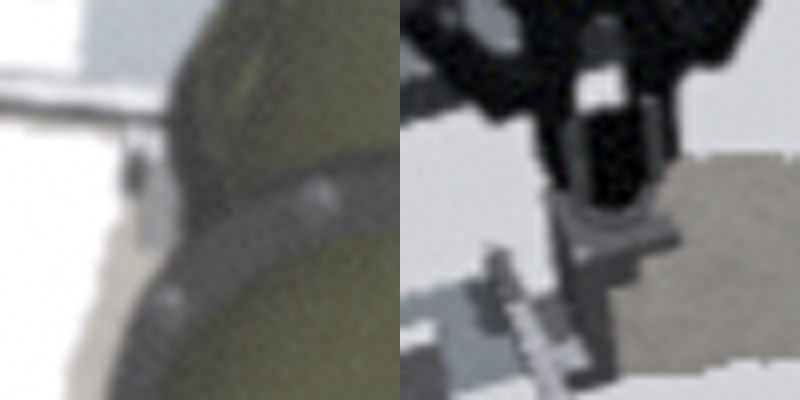

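```bash
python3 -m crank '[[0,0,0,0,0,0],[0,0,0,0,0,0],[0,0,0,0,0,0],[0,0,-0.01,0,0,0],[0,0,-0.03,0,0,0],[0,0,-0.06,0,0,0],[0,0,-0.09,0,0,0],[0,0,-0.1,0,0,0]]' 0.1; python3 crop.py pics/g13.png .510 -.145 .06 30;  python3 - <<'E'
from h import *
go(.6125,-.0925,.12,175.7)
E
```

```text
time_s: 14.1
tcp_pos: [0.5118, -0.1469, 0.1515]
orientation: [179.6, 0.0, 85.8]
force: [1.3, -0.1, 0.7]
grip_width: 0.0385
row [0.0611, 0.0967, 0.0303, 0.3, 0.3, -89.9] dist 0.118 q7 19.7
```

View pics/g13.png

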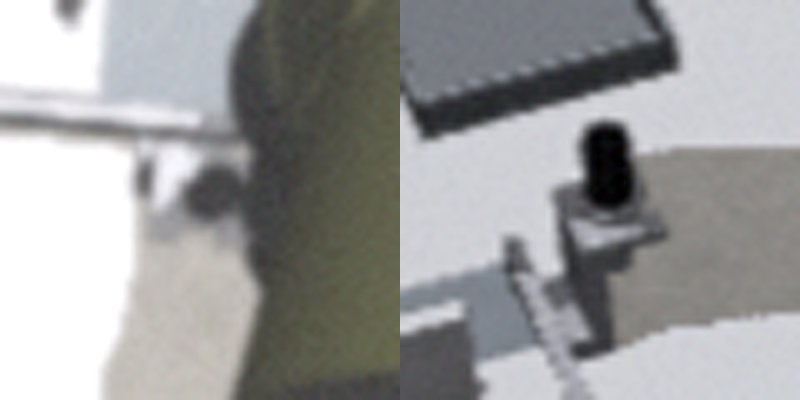

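```bash
python3 -m crank '[[0.02,0.03,0,0,0,-7],[0.04,0.06,0,0,0,-14],[0.055,0.09,0,0,0,-21],[0.061,0.097,0,0,0,-28],[0.061,0.097,0,0,0,-35],[0.061,0.097,0,0,0,-42],[0.061,0.097,0,0,0,-49],[0.061,0.097,0,0,0,-56],[0.061,0.097,0.01,0,0,-63],[0.061,0.097,0.02,0,0,-70],[0.061,0.097,0.03,0,0,-77],[0.061,0.097,0.03,0,0,-84],[0.061,0.097,0.03,0,0,-89.9],[0.061,0.097,0.03,0,0,-89.9],[0.061,0.097,0.03,0,0,-89.9]]' 0.3
python3 crop.py pics/g14.png .612 -.0925 .11 40;  python3 - <<'E'
from h import *
go(.6125,-.0925,.028,175.7)
E
```

```text
time_s: 15.45
tcp_pos: [0.6122, -0.0926, 0.1192]
orientation: [180.0, 0.3, 175.5]
force: [-0.4, 0.2, -0.2]
grip_width: 0.0301
row [0.0006, 0.0001, 0.0918, -0.0, 0.3, -0.2] dist 0.092 q7 87.7
```

View pics/g14.png

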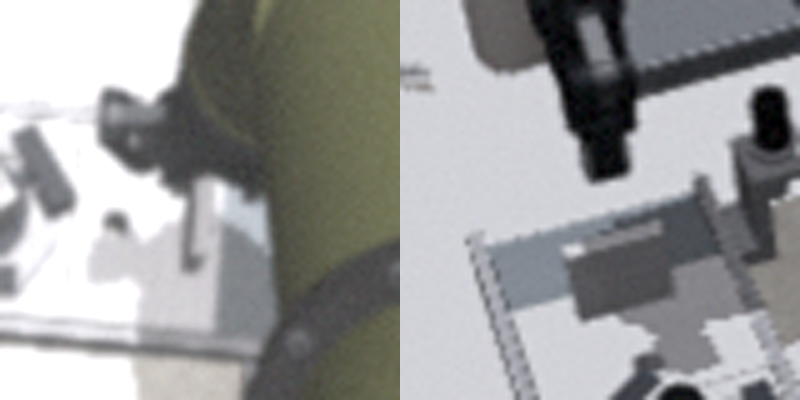

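```bash
python3 -m crank '[[0,0,0.03,0,0,0],[0,0,0.055,0,0,0],[0,0,0.075,0,0,0],[0,0,0.086,0,0,0],[0,0,0.09,0,0,0],[0,0,0.09,0,0,0]]'; python3 -m crank '[[0,0,0,0,0,0],[0,0,0,0,0,0],[0,0,0,0,0,0],[0,0,0,0,0,0],[0,0,0,0,0,0]]' 1;python3 crop.py pics/g15.png .612 -.0925 .08 40; 
```

```text
time_s: 16.05
tcp_pos: [0.6127, -0.0925, 0.0291]
orientation: [-180.0, 0.2, 175.5]
force: [-0.4, -0.1, 0.1]
grip_width: 0.0299
time_s: 16.47
tcp_pos: [0.6133, -0.0961, 0.0304]
orientation: [-179.8, 0.4, 175.4]
force: [0.5, -7.2, -3.8]
grip_width: 0.0091
```

View pics/g15.png

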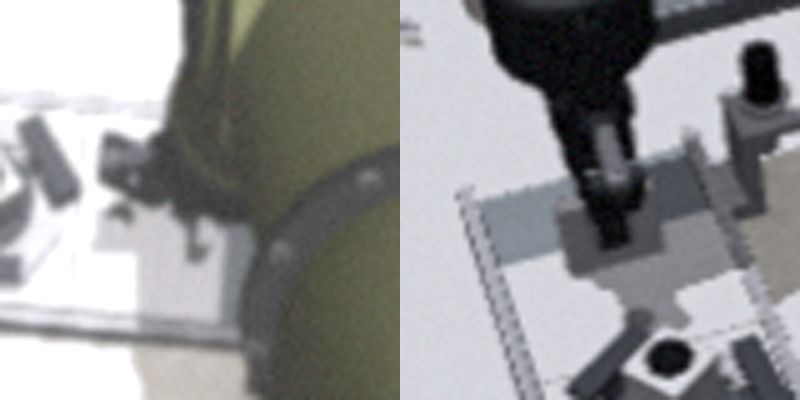

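```bash
python3 -m crank '[[0,-0.006,0,0,0,0],[0,-0.016,0,0,0,0],[0,-0.026,0,0,0,0],[0,-0.036,0,0,0,0],[0,-0.046,0,0,0,0],[0,-0.056,0,0,0,0],[0,-0.066,0,0,0,0],[0,-0.076,0,0,0,0],[0,-0.086,0,0,0,0],[0,-0.094,0,0,0,0],[0,-0.1,0,0,0,0],[0,-0.105,0,0,0,0],[0,-0.11,0,0,0,0],[0,-0.112,0,0,0,0],[0,-0.112,0,0,0,0]]'
```

```text
time_s: 17.82
tcp_pos: [0.6054, -0.1955, 0.0304]
orientation: [179.4, 0.3, 175.8]
force: [2.4, 25.2, -7.4]
grip_width: 0.0091
```

```bash
python3 -m crank '[[0,0,0,0,0,0],[0,0,0,0,0,0],[0,0,0,0,0,0]]'; python3 -m crank '[[0,0,0,0,0,0],[0,0,0,0,0,0],[0,0,0,0,0,0],[0,0,-0.02,0,0,0],[0,0,-0.06,0,0,0],[0,0,-0.1,0,0,0],[0,0,-0.14,0,0,0],[0,0,-0.15,0,0,0]]' 0.2
python3 - <<'E'
from h import *
go(.45,-.15,.22,175.7)
E
```

```text
time_s: 18.07
tcp_pos: [0.6055, -0.1938, 0.0304]
orientation: [179.3, 0.2, 175.8]
force: [1.4, 5.4, -7.9]
grip_width: 0.0093
time_s: 18.73
tcp_pos: [0.6078, -0.1974, 0.1884]
orientation: [179.5, 0.9, 175.7]
force: [0.6, -0.2, 0.8]
grip_width: 0.0342
row [0.1604, 0.0358, -0.0337, 0.5, 0.9, 0.0] dist 0.168 q7 97.9
```

```bash
python3 -m crank '[[0.03,-0.015,-0.01,0,0,0],[0.06,-0.03,-0.02,0,0,0],[0.09,-0.05,-0.03,0,0,0],[0.12,-0.07,-0.03,0,0,0],[0.14,-0.09,-0.03,0,0,0],[0.16,-0.1,-0.03,0,0,0],[0.16,-0.1,-0.03,0,0,0]]'
python3 - <<'E'
from h import *
p=get_image("top"); q=get_image("scene")
yaw=np.radians(-4.3); ex=np.array([np.cos(yaw),np.sin(yaw)]); ey=np.array([-ex[1],ex[0]])
v=np.array([.6123,-.095])-.1*ey
for n,P in (("top",p),("scene",q)):
    W=cloud(P); d=W[...,:2]-v; X=d@ex; Y=d@ey
    m=(abs(Y)<.02)&(abs(X)<.035)&(W[...,2]>.075); print(n,"bar",m.sum(),W[m].mean(0),"exp",(np.array([.6118,-.0927])-.1*ey))
o=[]
for n,P,z in (("t",p,.038),("s",q,.038)):
    a=ortho(P,0.53,0.70,-0.24,0.20,z,0.001); o.append(cv2.convertScaleAbs(cv2.resize(a,None,fx=1.6,fy=1.6,interpolation=cv2.INTER_CUBIC),alpha=1.7 if n=="t" else 1.2))
cv2.imwrite("pics/s1.png",np.vstack(o)[:,:,::-1])
for P,n in ((p,"t"),(q,"s")):
    for t in ("bar","mount0","worn_0","pin"): print(n,t,[(np.round(d["position"],4).tolist(),round(d["score"],2)) for d in pinpoint(P,t) if d["score"]>.4 and d["position"][0]>.5])
E
```

```text
time_s: 19.32
tcp_pos: [0.4354, -0.2896, 0.216]
orientation: [179.7, 0.8, 175.3]
force: [0.3, -0.2, -0.8]
grip_width: 0.0343
top bar 83 [ 0.60515775 -0.19170977  0.08474802] exp [ 0.60430213 -0.19241851]
scene bar 103 [ 0.60281033 -0.19065291  0.08276417] exp [ 0.60430213 -0.19241851]
t bar [([0.6084, -0.1917, 0.0823], 0.91)]
t mount0 [([0.6169, -0.0755, 0.0424], 0.78), ([0.6209, 0.036, 0.0367], 0.73), ([0.6307, 0.1387, 0.0404], 0.72)]
t worn_0 [([0.6377, 0.1398, 0.0372], 0.73), ([0.6127, -0.08, 0.0362], 0.6)]
t pin []
s bar [([0.6044, -0.1942, 0.0836], 0.88)]
s mount0 [([0.6291, 0.1353, 0.0396], 0.95), ([0.6243, 0.0316, 0.0368], 0.83), ([0.614, -0.0761, 0.0368], 0.68)]
s worn_0 [([0.6289, 0.1442, 0.0358], 0.68), ([0.6128, -0.074, 0.0374], 0.61)]
s pin [([0.5113, -0.1486, 0.0602], 0.54)]
```

View pics/s1.png

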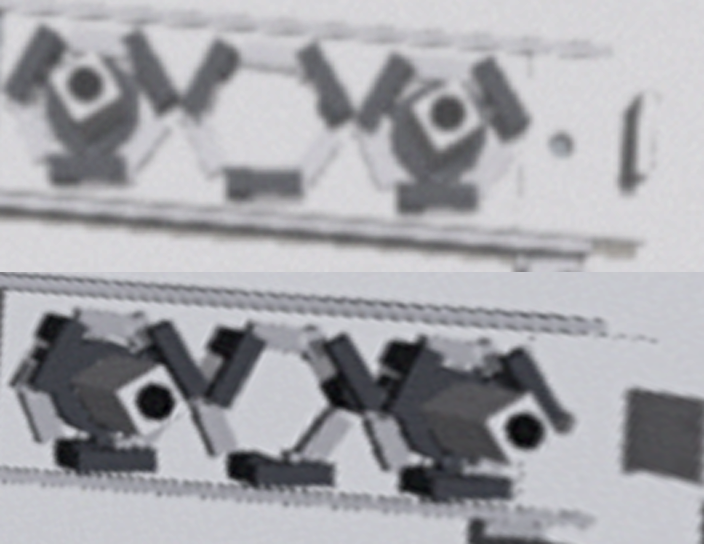

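```bash
cat > top.py <<'E'
from h import *
def blocktop(P,x,y,z,r=.035,zlo=None,s=.0005,thr=None,save=None):
    "rectangle of the points near height z (from depth), as ortho mask"
    W=cloud(P); m=(np.hypot(W[...,0]-x,W[...,1]-y)<r)&(abs(W[...,2]-z)<.0055)
    pts=W[m][:,:2]
    if len(pts)<20: return None
    (cx,cy),(w,h),a=cv2.minAreaRect((pts*1000).astype(np.float32))
    return len(pts),pts.mean(0).round(4),(round(cx,1),round(cy,1)),(round(w,1),round(h,1)),round(a,1)
if __name__=="__main__":
    p=get_image("top"); q=get_image("scene"); o=[]
    for x,y in ((.6146,-.0749),(.6312,.1405)):
        for n,P,g in (("top",p,1.7),("scene",q,1.2)):
            print(x,y,n,blocktop(P,x,y,.092))
            a=ortho(P,x-.035,x+.035,y-.035,y+.035,.092,.0002); o.append(cv2.convertScaleAbs(a,alpha=g))
    im=np.vstack([np.hstack(o[:2]),np.hstack(o[2:])])
    cv2.imwrite("pics/tops.png",cv2.resize(im,None,fx=.8,fy=.8)[:,:,::-1])
E
python3 top.py
```

```text
0.6146 -0.0749 top (149, array([ 0.6141, -0.0721]), (614.9, -72.6), (32.4, 33.6), 31.5)
0.6146 -0.0749 scene (135, array([ 0.6133, -0.0707]), (613.0, -72.5), (31.5, 29.1), 32.8)
0.6312 0.1405 top (146, array([0.6307, 0.143 ]), (631.8, 143.2), (32.6, 31.9), 30.6)
0.6312 0.1405 scene (215, array([0.6307, 0.1437]), (630.2, 142.0), (32.3, 32.9), 32.1)
```

View pics/tops.png

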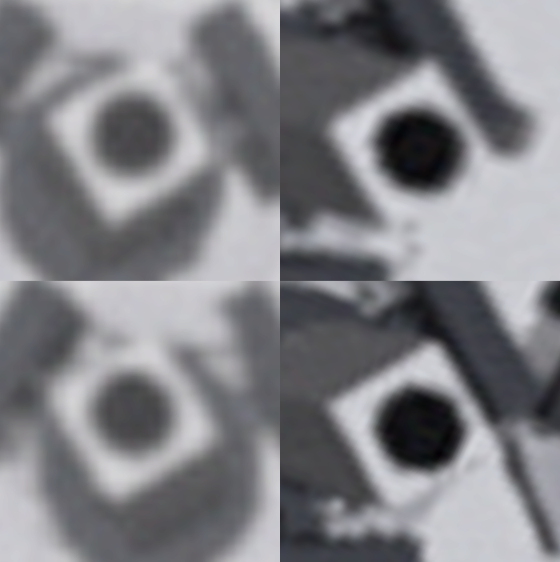

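```bash
python3 - <<'E'
from h import *
go(.6146,-.075,.16,31)
E
```

```text
row [-0.1571, 0.2219, 0.0593, 1.3, -0.3, 144.8] dist 0.278 q7 114.0
```

```bash
python3 -m crank '[[-0.015,0.022,0.005,0,0,7.1],[-0.03,0.044,0.01,0,0,14.2],[-0.045,0.066,0.015,0,0,21.3],[-0.06,0.088,0.02,0,0,28.4],[-0.076,0.11,0.025,0,0,35.5],[-0.092,0.132,0.03,0,0,42.6],[-0.108,0.154,0.035,0,0,49.7],[-0.124,0.176,0.04,0,0,56.8],[-0.14,0.198,0.05,0,0,63.9],[-0.152,0.215,0.055,0,0,71],[-0.157,0.222,0.059,0,0,78.1],[-0.157,0.222,0.059,0,0,85.2],[-0.157,0.222,0.059,0,0,92.3],[-0.157,0.222,0.059,0,0,99.4],[-0.157,0.222,0.059,0,0,106.5],[-0.157,0.222,0.059,0,0,113.6],[-0.157,0.222,0.059,0,0,120.7],[-0.157,0.222,0.059,0,0,127.8],[-0.157,0.222,0.059,0,0,134.9],[-0.157,0.222,0.059,0,0,142]]' -0.2
python3 - <<'E'
from h import *
go(.6146,-.075,.046,31)
E
```

```text
time_s: 21.58
tcp_pos: [0.6145, -0.0746, 0.1602]
orientation: [179.9, -1.0, 33.5]
force: [0.0, -0.1, -0.1]
grip_width: 0.0513
row [-0.0021, 0.0001, 0.1142, 0.1, -1.0, 2.5] dist 0.114 q7 -36.1
```

```bash
python3 -m crank '[[-0.001,0,0.02,0,0,2],[-0.002,0,0.045,0,-0.5,2.5],[-0.002,0,0.07,0,-1,2.5],[-0.002,0,0.088,0,-1,2.5],[-0.002,0,0.1,0,-1,2.5],[-0.002,0,0.105,0,-1,2.5],[-0.002,0,0.105,0,-1,2.5]]'; python3 crop.py pics/w1.png .6146 -.075 .08 40;python3 - <<'E'
from h import *
go(.6146,-.075,.046,31)
T=status.state()["tcp_pos"]
p=get_image("scene"); W=cloud(p); d=W-T
m=(p["color"].mean(-1)<40)&(np.hypot(d[...,0],d[...,1])<.055)&(W[...,2]>.072)&(W[...,2]<.12)
P=W[m]; print(len(P),np.sort(P[:,2])[:8]-T[2])
E
```

```text
time_s: 22.17
tcp_pos: [0.6141, -0.0748, 0.0542]
orientation: [179.9, 0.1, 31.0]
force: [0.9, 0.5, -0.1]
grip_width: 0.0514
row [-0.0004, -0.0005, 0.01, 0.2, -0.1, -0.1] dist 0.01 q7 -35.4
140 [0.02941868 0.0312708  0.03151868 0.03220741 0.03336376 0.03372772
 0.03406558 0.03410376]
```

View pics/w1.png

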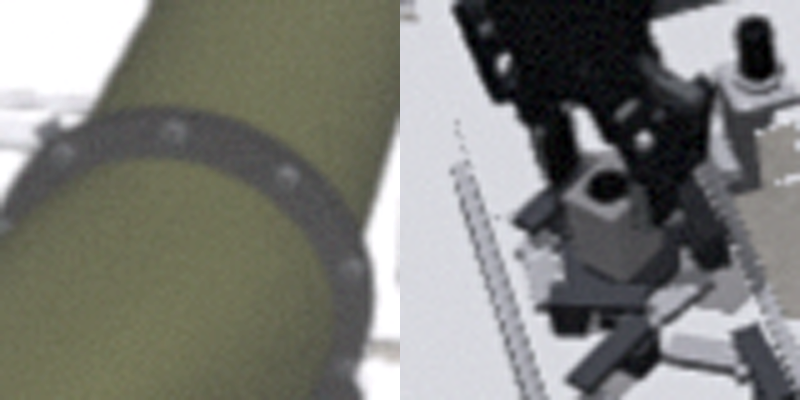

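```bash
python3 -m crank '[[0,0,0.006,0,0,0],[0,0,0.01,0,0,0],[0,0,0.01,0,0,0]]';python3 -m crank '[[0,0,0,0,0,0],[0,0,0,0,0,0],[0,0,0,0,0,0],[0,0,0,0,0,0],[0,0,0,0,0,0]]' 1
```

```text
time_s: 22.57
tcp_pos: [0.6151, -0.0752, 0.046]
orientation: [179.8, -0.1, 30.9]
force: [0.6, 0.1, 0.0]
grip_width: 0.0513
time_s: 22.98
tcp_pos: [0.6152, -0.0753, 0.0463]
orientation: [179.8, -0.1, 30.9]
force: [-0.8, -0.3, 1.3]
grip_width: 0.0309
```

```bash
python3 -m crank '[[0,0,-0.003,0,0,0],[0,0,-0.006,0,0,0],[0,0,-0.0085,0,0,0],[0,0,-0.0088,0,0,0],[0,0,-0.0088,0,0,0]]'
```

```text
time_s: 23.4
tcp_pos: [0.6153, -0.0752, 0.0552]
orientation: [179.8, -0.1, 30.9]
force: [0.5, 0.1, -1.4]
grip_width: 0.0308
```

```bash
python3 -m crank '[[0,0,0,0,0,-5],[0,0,0,0,0,-10],[0,0,0,0,0,-15],[0,0,0,0,0,-20],[0,0,0,0,0,-25],[0,0,0,0,0,-30],[0,0,0,0,0,-35],[0,0,0,0,0,-40],[0,0,0,0,0,-45],[0,0,0,0,0,-50],[0,0,0,0,0,-54],[0,0,0,0,0,-56],[0,0,0,0,0,-56]]'; python3 crop.py pics/w2.png .6146 -.075 .06 40
```

```text
time_s: 24.48
tcp_pos: [0.6151, -0.0754, 0.055]
orientation: [179.8, 0.1, 87.0]
force: [0.2, -0.4, -2.2]
grip_width: 0.0308
```

View pics/w2.png

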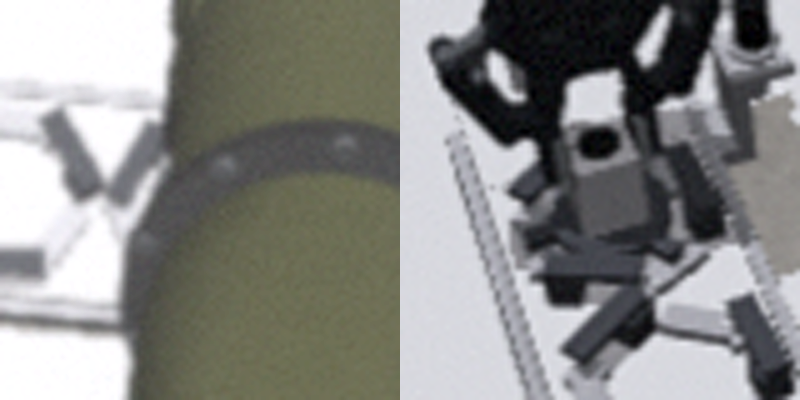

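```bash
python3 -m crank '[[0,0,-0.005,0,0,0],[0,0,-0.012,0,0,0],[0,0,-0.02,0,0,0],[0,0,-0.03,0,0,0],[0,0,-0.045,0,0,0],[0,0,-0.065,0,0,0],[0,0,-0.085,0,0,0],[0,0,-0.1,0,0,0],[0,0,-0.1,0,0,0]]'; python3 crop.py pics/w3.png .6146 -.075 .06 50; python3 - <<'E'
from h import *
p=get_image("scene"); q=get_image("top")
for P,n in ((q,"t"),(p,"s")):
    ms=[d for d in masks_of(P,"tray_in") if d["score"]>.5]
    W=cloud(P)
    for d in ms:
        m=d["mask"]&(W[...,2]>.012); pts=W[m][:,:2]
        print(n,d["score"],len(pts),cv2.minAreaRect((pts*1000).astype(np.float32)),np.median(W[d["mask"]][:,2]))
    print([(np.round(d["position"],4).tolist(),round(d["score"],2)) for d in pinpoint(P,"tray_in")+pinpoint(P,"oil_bottle")])
E
```

```text
time_s: 25.33
tcp_pos: [0.6171, -0.0756, 0.1597]
orientation: [179.4, 0.1, 86.8]
force: [-0.1, -0.6, -1.5]
grip_width: 0.0308
t 0.89 450 ((482.7810974121094, -293.6448669433594), (133.542236328125, 416.9436340332031), 1.705949068069458) nan
[([0.4819, -0.3886, 0.0], 0.86), ([0.5938, -0.358, -0.0009], 0.61)]
s 0.67 204 ((480.9514465332031, -387.5325927734375), (227.8739471435547, 117.63426971435547), 85.04935455322266) nan
[([0.4883, -0.3932, 0.0019], 0.83), ([0.5922, -0.358, -0.0005], 0.44)]
```

View pics/w3.png

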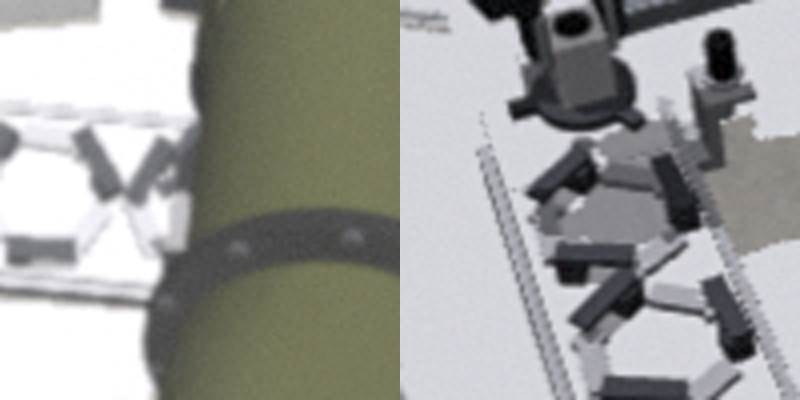

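```bash
python3 - <<'E'
from h import *
go(.4815,-.4445,.15,86.8)
E
```

```text
row [-0.3761, -0.1126, 0.0048, 0.1, 0.1, 0.0] dist 0.393 q7 6.8
```

```bash
python3 -m crank '[[-0.015,-0.004,0,0,0,0],[-0.045,-0.013,0,0,0,0],[-0.08,-0.024,0,0,0,0],[-0.115,-0.034,0,0,0,0],[-0.15,-0.045,0,0,0,0],[-0.185,-0.055,0,0,0,0],[-0.22,-0.066,0,0,0,0],[-0.255,-0.076,0,0,0,0],[-0.29,-0.087,0,0,0,0],[-0.325,-0.097,0.004,0,0,0],[-0.352,-0.105,0.004,0,0,0],[-0.368,-0.11,0.004,0,0,0],[-0.376,-0.1126,0.004,0,0,0],[-0.376,-0.1126,0.004,0,0,0],[-0.376,-0.1126,0.004,0,0,0]]'; python3 crop.py pics/w4.png .484 -.4 .06 60; python3 - <<'E'
from h import *
go(.4815,-.4445,.02,86.8)
E
```

```text
time_s: 27.08
tcp_pos: [0.4817, -0.4436, 0.1505]
orientation: [179.9, 0.0, 86.8]
force: [-0.3, 0.9, -2.6]
grip_width: 0.0307
row [-0.0023, -0.0015, 0.1307, 0.1, 0.0, 0.2] dist 0.131 q7 43.0
```

View pics/w4.png

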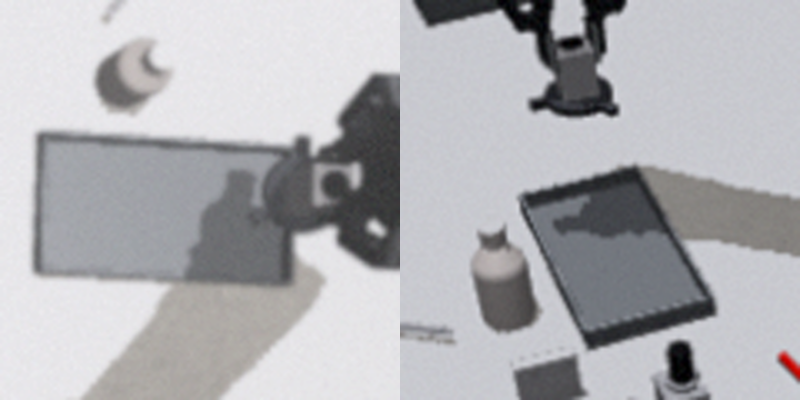

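```bash
python3 - <<'E'
from h import *
p=get_image("top"); q=get_image("scene")
def un(p,uv,z):
    R,t=RT(p); n=cv2.undistortPoints(np.array(uv,float).reshape(-1,1,2),np.array(p["K"]),np.array(p["dist"])).reshape(-1,2)
    d=np.c_[n,np.ones(len(n))]@R; c=-R.T@t
    return c+d*((z-c[2])/d[:,2])[:,None]
r=60;S=400/120
c=proj(p,[[.484,-.4,.06]])[0].astype(int)
print(un(p,[np.array(a)/S-r+c for a in ((38,133),(295,150),(292,284),(36,273))],.022).round(4).tolist())
c=proj(q,[[.484,-.4,.06]])[0].astype(int)
x0=max(0,c[0]-r);y0=max(0,c[1]-r);print(c)
print(un(q,[np.array([(a[0]-400)/S+x0,a[1]/S+y0]) for a in ((522,200),(637,168),(715,300),(588,335))],.022).round(4).tolist())
E
```

```text
[[0.5462, -0.2771, 0.022], [0.5352, -0.5006, 0.022], [0.421, -0.4936, 0.022], [0.4286, -0.2731, 0.022]]
[199 116]
[[0.5369, -0.4855, 0.022], [0.4204, -0.4862, 0.022], [0.4298, -0.2687, 0.022], [0.5453, -0.2737, 0.022]]
```

```bash
python3 -m crank '[[0.001,0.0,0.025,0,0,0],[0.001,0,0.05,0,0,0],[0.001,0,0.075,0,0,0],[0.001,0,0.1,0,0,0],[0.001,0,0.115,0,0,0],[0.001,0,0.125,0,0,0],[0.001,0,0.13,0,0,0],[0.001,0,0.135,0,0,0],[0.001,0,0.137,0,0,0],[0.001,0,0.137,0,0,0]]'; python3 crop.py pics/w5.png .484 -.4 .06 60
```

```text
time_s: 28.12
tcp_pos: [0.4835, -0.4418, 0.0143]
orientation: [179.8, 0.1, 87.0]
force: [-0.7, -0.6, -2.3]
grip_width: 0.0306
```

View pics/w5.png

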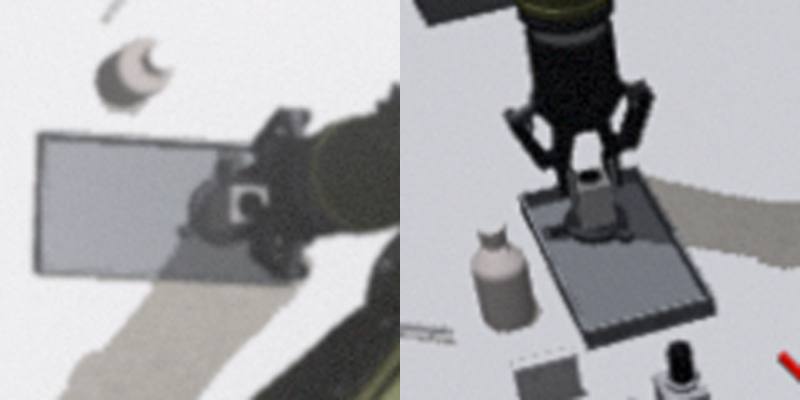

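```bash
python3 -m crank '[[0,0,0.002,0,0,0],[0,0,0.004,0,0,0],[0,0,0.005,0,0,0]]'; python3 -m crank '[[0,0,0,0,0,0],[0,0,0,0,0,0],[0,0,0,0,0,0],[0,0,-0.01,0,0,0],[0,0,-0.03,0,0,0],[0,0,-0.06,0,0,0],[0,0,-0.1,0,0,0],[0,0,-0.14,0,0,0],[0,0,-0.14,0,0,0]]' -0.2; python3 crop.py pics/w6.png .484 -.4 .06 60; python3 - <<'E'
from h import *
go(.6315,.140,.16,31)
E
```

```text
time_s: 28.47
tcp_pos: [0.4843, -0.4428, 0.0122]
orientation: [179.7, 0.2, 87.0]
force: [-3.6, 4.2, 22.5]
grip_width: 0.031
time_s: 29.22
tcp_pos: [0.4863, -0.4457, 0.1615]
orientation: [179.1, 0.7, 87.0]
force: [1.6, -1.4, 1.7]
grip_width: 0.0514
row [0.5901, 0.1164, -0.0074, 0.7, 0.1, 56.0] dist 0.602 q7 43.0
```

View pics/w6.png

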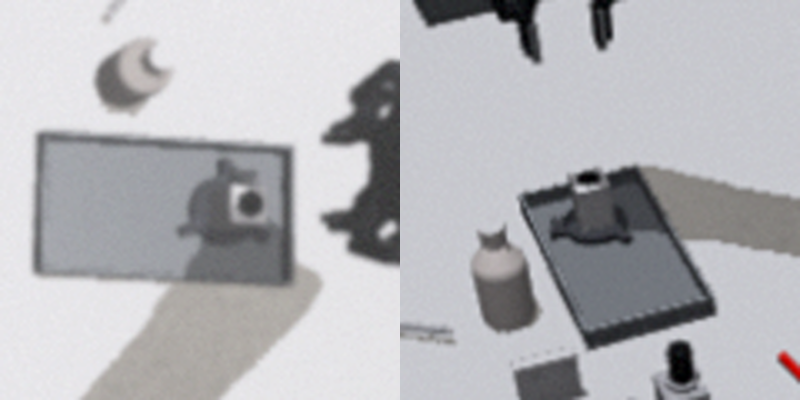

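```bash
python3 -m crank '[[0.02,0.004,0,0,0,4],[0.055,0.01,0,0,0,8],[0.093,0.018,0,0,0,12],[0.131,0.026,0,0,0,16],[0.169,0.033,0,0,0,20],[0.207,0.041,0,0,0,24],[0.245,0.048,0,0,0,28],[0.283,0.056,0,0,0,32],[0.321,0.063,0,0,0,36],[0.359,0.071,0,0,0,40],[0.397,0.078,0,0,0,44],[0.435,0.086,0,0,0,48],[0.473,0.093,0,0,0,52],[0.511,0.101,0,0,0,55],[0.546,0.108,0,0,0,56],[0.572,0.113,-0.004,0,0,56],[0.586,0.116,-0.007,0.5,0,56],[0.59,0.1164,-0.007,0.7,0,56],[0.59,0.1164,-0.007,0.7,0,56]]' -0.2
python3 - <<'E'
from h import *
go(.6317,.1395,.0545,31)
import top
print(status.state()["qpos"].round(0))
E
```

```text
time_s: 30.9
tcp_pos: [0.6309, 0.1408, 0.1583]
orientation: [-180.0, 0.2, 31.1]
force: [0.4, -0.4, -0.6]
grip_width: 0.0506
row [0.0003, 0.0015, 0.1038, -0.0, 0.2, 0.1] dist 0.104 q7 -59.7
[-29.  35.  25.  86. -16.  62. -60.]
```

```bash
python3 -m crank '[[0.0003,0.001,0.03,0,0,0],[0.0003,0.001,0.055,0,0,0],[0.0003,0.001,0.08,0,0,0],[0.0003,0.001,0.098,0,0,0],[0.0003,0.001,0.107,0,0,0],[0.0003,0.001,0.112,0,0,0],[0.0003,0.001,0.112,0,0,0],[0.0003,0.001,0.112,0,0,0]]'; python3 -m crank '[[0,0,0,0,0,0],[0,0,0,0,0,0],[0,0,0,0,0,0],[0,0,0,0,0,0],[0,0,0,0,0,0]]' 1; python3 crop.py pics/w7.png .63 .14 .08 40
```

```text
time_s: 31.57
tcp_pos: [0.6319, 0.1391, 0.0471]
orientation: [180.0, 0.1, 31.0]
force: [-0.4, 0.0, 0.2]
grip_width: 0.0514
time_s: 31.98
tcp_pos: [0.633, 0.1389, 0.0489]
orientation: [179.9, -0.0, 31.0]
force: [-1.5, -0.4, 6.5]
grip_width: 0.0308
```

View pics/w7.png

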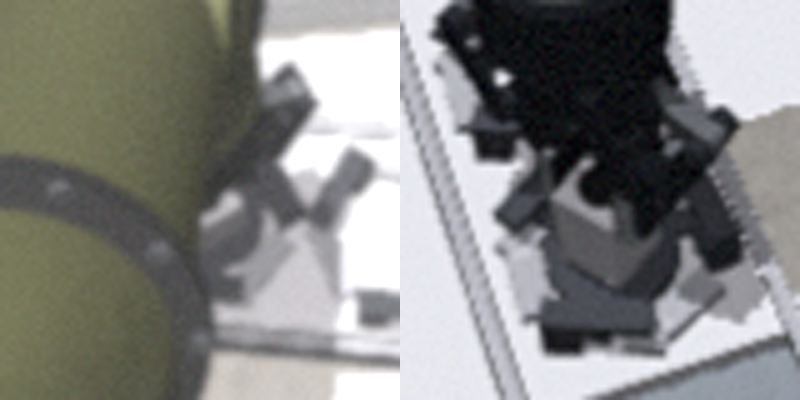

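```bash
python3 -m crank '[[0,0,-0.003,0,0,0],[0,0,-0.006,0,0,0],[0,0,-0.0085,0,0,0],[0,0,-0.0085,0,0,0],[0,0,-0.0085,0,0,0]]'
```

```text
time_s: 32.5
tcp_pos: [0.633, 0.139, 0.0574]
orientation: [179.9, -0.0, 31.0]
force: [-1.0, 0.2, -2.6]
grip_width: 0.0307
```

```bash
python3 -m crank '[[0,0,0,0,0,-5],[0,0,0,0,0,-10],[0,0,0,0,0,-15],[0,0,0,0,0,-20],[0,0,0,0,0,-25],[0,0,0,0,0,-30],[0,0,0,0,0,-35],[0,0,0,0,0,-40],[0,0,0,0,0,-45],[0,0,0,0,0,-50],[0,0,0,0,0,-54],[0,0,0,0,0,-56],[0,0,0,0,0,-56]]'
python3 -m crank '[[0,0,-0.003,0,0,0],[0,0,-0.009,0,0,0],[0,0,-0.016,0,0,0],[0,0,-0.024,0,0,0],[0,0,-0.035,0,0,0],[0,0,-0.05,0,0,0],[0,0,-0.07,0,0,0],[0,0,-0.09,0,0,0],[0,0,-0.1,0,0,0],[0,0,-0.1,0,0,0]]'; python3 crop.py pics/w8.png .63 .14 .08 45;python3 - <<'E'
from h import *
go(.4855,-.340,.15,86.8)
E
```

```text
time_s: 33.58
tcp_pos: [0.6327, 0.1387, 0.0571]
orientation: [180.0, 0.1, 87.1]
force: [0.7, 0.5, -1.9]
grip_width: 0.0308
time_s: 34.42
tcp_pos: [0.6345, 0.1391, 0.1607]
orientation: [179.7, -0.0, 87.1]
force: [-0.3, -0.8, -2.8]
grip_width: 0.0305
row [-0.4857, -0.1227, 0.0074, 0.0, 0.0, 0.3] dist 0.501 q7 -13.5
```

View pics/w8.png

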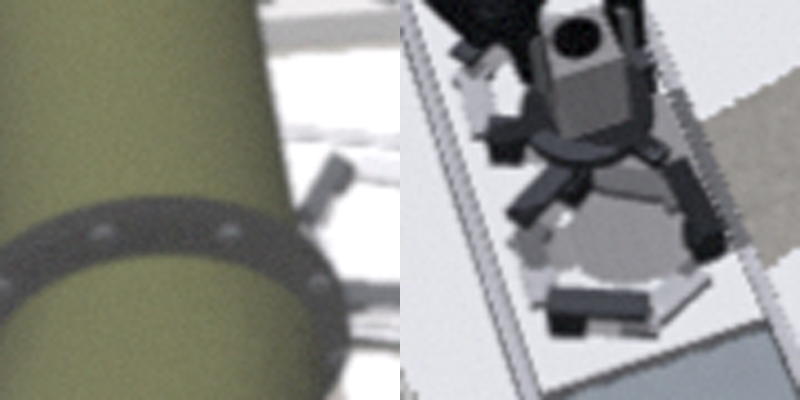

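```bash
python3 -m crank '[[-0.015,-0.004,0,0,0,0],[-0.045,-0.011,0,0,0,0],[-0.08,-0.02,0,0,0,0],[-0.117,-0.03,0,0,0,0],[-0.154,-0.039,0,0,0,0],[-0.191,-0.048,0,0,0,0],[-0.228,-0.058,0,0,0,0],[-0.265,-0.067,0,0,0,0],[-0.302,-0.076,0,0,0,0],[-0.339,-0.086,0,0,0,0],[-0.376,-0.095,0.004,0,0,0],[-0.413,-0.104,0.007,0,0,0],[-0.445,-0.112,0.007,0,0,0],[-0.468,-0.118,0.007,0,0,0],[-0.48,-0.121,0.007,0,0,0],[-0.486,-0.1227,0.007,0,0,0],[-0.486,-0.1227,0.007,0,0,0]]'
python3 - <<'E'
from h import *
go(.4855,-.340,.016,86.8)
E
python3 crop.py pics/w9.png .484 -.4 .06 60
```

```text
time_s: 35.93
tcp_pos: [0.4846, -0.3409, 0.1496]
orientation: [-180.0, 0.0, 87.0]
force: [-0.7, 0.7, -1.8]
grip_width: 0.0306
row [0.001, 0.0009, 0.1336, -0.0, 0.0, 0.2] dist 0.134 q7 34.9
```

View pics/w9.png

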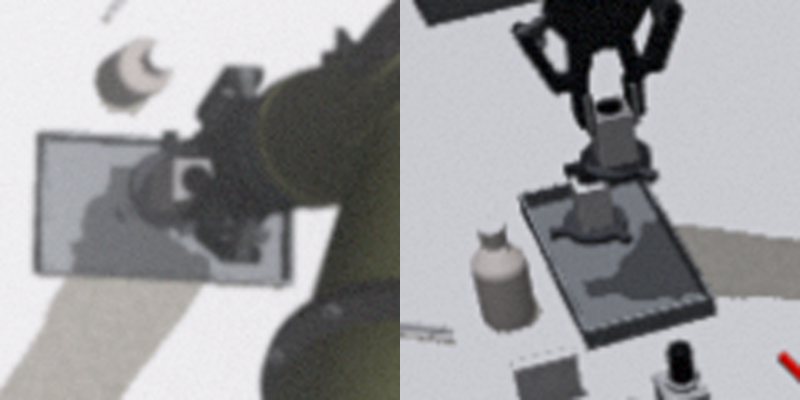

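```bash
python3 -m crank '[[0.001,0.001,0.025,0,0,0],[0.001,0.001,0.05,0,0,0],[0.001,0.001,0.075,0,0,0],[0.001,0.001,0.1,0,0,0],[0.001,0.001,0.115,0,0,0],[0.001,0.001,0.125,0,0,0],[0.001,0.001,0.13,0,0,0],[0.001,0.001,0.133,0,0,0],[0.001,0.001,0.135,0,0,0],[0.001,0.001,0.1355,0,0,0]]'
```

```text
time_s: 36.87
tcp_pos: [0.488, -0.3373, 0.015]
orientation: [179.9, -0.0, 87.2]
force: [-0.7, 0.4, -2.1]
grip_width: 0.0308
```

```bash
python3 -m crank '[[0,0,0.001,0,0,0],[0,0,0.002,0,0,0],[0,0,0.002,0,0,0]]'; python3 -m crank '[[0,0,0,0,0,0],[0,0,0,0,0,0],[0,0,0,0,0,0],[0,0,-0.01,0,0,0],[0,0,-0.03,0,0,0],[0,0,-0.06,0,0,0],[0,0,-0.1,0,0,0],[0,0,-0.14,0,0,0],[0,0,-0.16,0,0,0]]' -0.2; python3 crop.py pics/w10.png .484 -.4 .06 60; python3 - <<'E'
from h import *
p=get_image("top"); q=get_image("scene")
for P,n in ((p,"t"),(q,"s")): print(n,[(np.round(d["position"],4).tolist(),round(d["score"],2)) for d in pinpoint(P,"nest_a") if d["score"]>.4])
o=[]
for P,n in ((p,"t"),(q,"s")):
    a=ortho(P,.33,.53,-.1,.42,.06,.001); o.append(cv2.convertScaleAbs(cv2.resize(a,None,fx=1.4,fy=1.4,interpolation=cv2.INTER_CUBIC),alpha=1.7 if n=="t" else 1.2))
cv2.imwrite("pics/n1.png",np.vstack(o)[:,:,::-1])
E
```

```text
time_s: 37.12
tcp_pos: [0.4884, -0.3376, 0.0148]
orientation: [179.8, 0.0, 87.2]
force: [-2.3, 2.1, 7.7]
grip_width: 0.0303
time_s: 37.87
tcp_pos: [0.4891, -0.3389, 0.1805]
orientation: [179.5, 0.2, 87.2]
force: [0.2, -0.7, 0.3]
grip_width: 0.0513
t [([0.433, 0.2208, 0.0018], 0.97), ([0.4374, -0.0274, 0.0006], 0.89), ([0.4304, 0.3551, -0.0044], 0.56)]
s [([0.435, -0.0277, 0.0038], 0.92), ([0.4306, 0.3557, 0.0039], 0.62)]
```

View pics/w10.png

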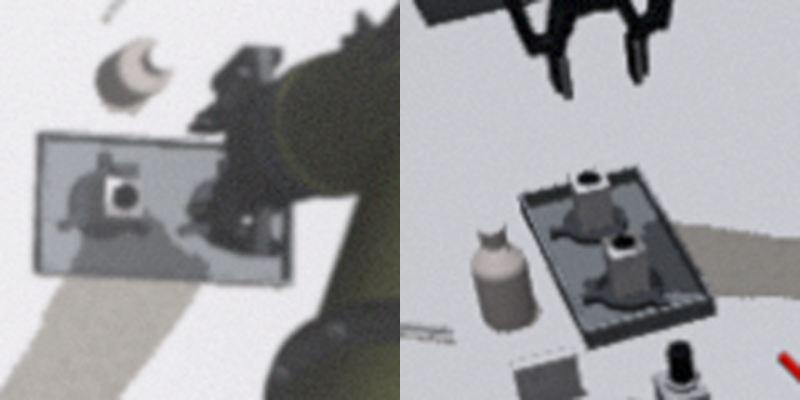

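View pics/n1.png

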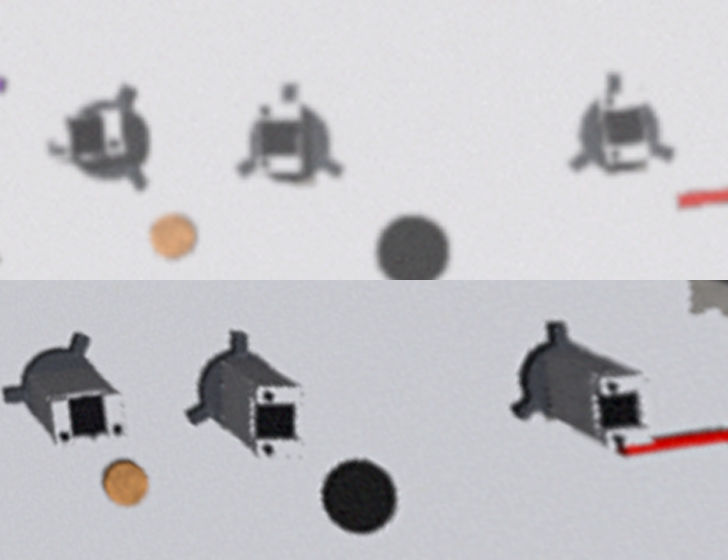

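```bash
cat > nest.py <<'E'
from h import *
import sys
def rect(P,x,y,zlo=.047,zhi=.066,r=.042):
    W=cloud(P); m=(np.hypot(W[...,0]-x,W[...,1]-y)<r)&(W[...,2]>zlo)&(W[...,2]<zhi)
    pts=W[m][:,:2]
    if len(pts)<20: return None
    (cx,cy),(w,h),a=cv2.minAreaRect((pts*1000).astype(np.float32))
    if w<h: w,h,a=h,w,a+90
    return len(pts),(round(cx,1),round(cy,1)),(round(w,1),round(h,1)),"long axis",round(a if a<=100 else a-180,1)
if __name__=="__main__":
    p=get_image("top"); q=get_image("scene")
    for i in range(1,len(sys.argv),2):
        x,y=float(sys.argv[i]),float(sys.argv[i+1])
        for n,P in (("top",p),("scene",q)): print(x,y,n,rect(P,x,y))
E
python3 nest.py .431 .355 .433 .220 .436 -.028
```

```text
0.431 0.355 top (224, (433.4, 357.4), (49.6, 32.1), 'long axis', 96.3)
0.431 0.355 scene (423, (431.3, 357.3), (50.3, 32.6), 'long axis', 95.7)
0.433 0.22 top (222, (431.8, 221.6), (48.1, 30.2), 'long axis', 0.4)
0.433 0.22 scene (343, (430.1, 221.4), (51.8, 34.5), 'long axis', 1.0)
0.436 -0.028 top (230, (438.7, -24.9), (49.9, 31.7), 'long axis', 6.3)
0.436 -0.028 scene (235, (437.5, -26.5), (51.5, 34.0), 'long axis', 6.2)
```

```bash
python3 - <<'E'
from h import *
go(.438,-.028,.12,186.2)
E
```

```text
row [0.3062, -0.0642, 0.0538, 0.1, 0.0, -99.0] dist 0.317 q7 34.5
```

```bash
python3 -m crank '[[0.02,-0.004,0,0,0,-7.1],[0.055,-0.012,0,0,0,-14.2],[0.092,-0.02,0,0,0,-21.3],[0.13,-0.028,0.005,0,0,-28.4],[0.168,-0.036,0.01,0,0,-35.5],[0.206,-0.044,0.02,0,0,-42.6],[0.244,-0.052,0.03,0,0,-49.7],[0.275,-0.058,0.04,0,0,-56.8],[0.295,-0.062,0.05,0,0,-63.9],[0.306,-0.064,0.054,0,0,-71],[0.306,-0.064,0.054,0,0,-78.1],[0.306,-0.064,0.054,0,0,-85.2],[0.306,-0.064,0.054,0,0,-92.3],[0.306,-0.064,0.054,0,0,-99],[0.306,-0.064,0.054,0,0,-99],[0.306,-0.064,0.054,0,0,-99]]'; python3 - <<'E'
from h import *
go(.438,-.028,.010,186.2)
E
python3 nest.py .438 -.026
```

```text
time_s: 39.6
tcp_pos: [0.4377, -0.0283, 0.1192]
orientation: [179.9, -0.0, -174.0]
force: [0.6, -0.3, -0.4]
grip_width: 0.0512
row [-0.0003, 0.0001, 0.1092, 0.1, -0.0, -0.2] dist 0.109 q7 86.0
0.438 -0.026 top None
0.438 -0.026 scene (244, (437.6, -26.5), (51.2, 33.2), 'long axis', 6.7)
```

```bash
python3 -m crank '[[0,0,0.025,0,0,0],[0,0,0.05,0,0,0],[0,0,0.075,0,0,0],[0,0,0.093,0,0,0],[0,0,0.103,0,0,0],[0,0,0.108,0,0,0],[0,0,0.109,0,0,0],[0,0,0.109,0,0,0]]';python3 -m crank '[[0,0,0,0,0,0],[0,0,0,0,0,0],[0,0,0,0,0,0],[0,0,0,0,0,0],[0,0,0,0,0,0]]' 1;  python3 crop.py pics/n2.png .438 -.026 .04 40
```

```text
time_s: 40.37
tcp_pos: [0.438, -0.0281, 0.0105]
orientation: [179.9, 0.0, -174.0]
force: [-0.8, 0.1, 0.7]
grip_width: 0.0512
time_s: 40.78
tcp_pos: [0.4387, -0.0281, 0.0115]
orientation: [180.0, 0.1, -174.1]
force: [-1.5, -0.5, 5.4]
grip_width: 0.0303
```

View pics/n2.png

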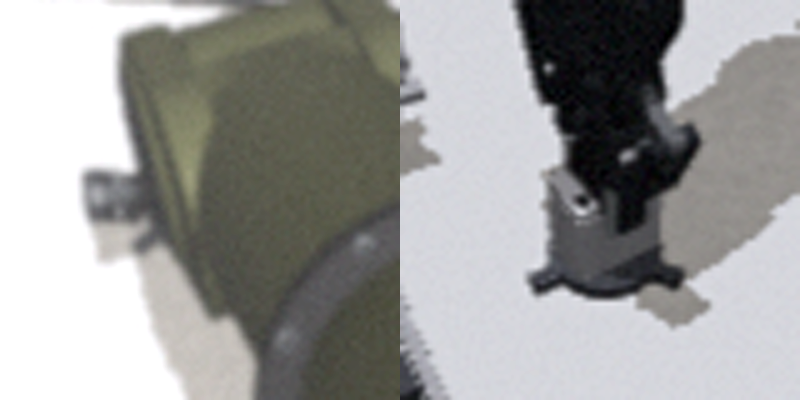

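```bash
python3 -m crank '[[0,0,-0.01,0,0,0],[0,0,-0.03,0,0,0],[0,0,-0.06,0,0,0],[0,0,-0.09,0,0,0],[0,0,-0.1,0,0,0],[0,0,-0.1,0,0,0]]'; python3 - <<'E'
from h import *
go(.615,-.0755,.11,175.6)
E
python3 crop.py pics/n3.png .438 -.026 .1 40
```

```text
time_s: 41.38
tcp_pos: [0.4402, -0.0284, 0.1144]
orientation: [-180.0, 0.4, -174.1]
force: [1.4, 0.7, -2.9]
grip_width: 0.0304
row [-0.169, -0.0648, 0.0057, 0.0, 0.4, 10.3] dist 0.181 q7 85.1
```

View pics/n3.png

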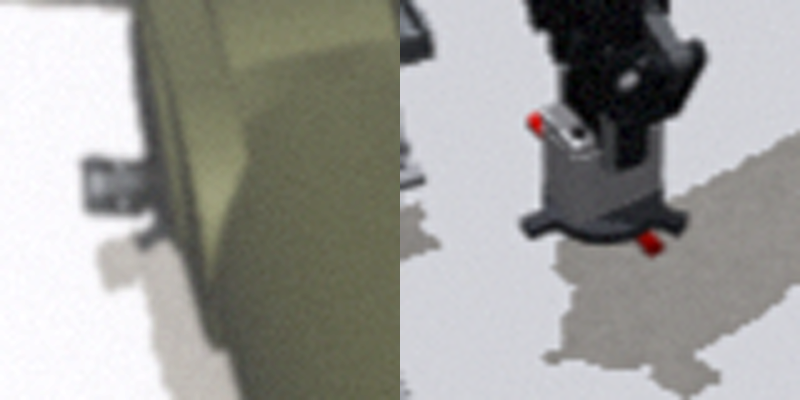

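```bash
python3 -m crank '[[-0.012,-0.005,0,0,0,2],[-0.04,-0.015,0,0,0,4],[-0.07,-0.027,0.003,0,0,6],[-0.1,-0.038,0.005,0,0,8],[-0.13,-0.05,0.005,0,0,10],[-0.15,-0.058,0.005,0,0,10.3],[-0.163,-0.063,0.005,0,0.4,10.3],[-0.169,-0.0648,0.005,0,0.4,10.3],[-0.169,-0.0648,0.005,0,0.4,10.3],[-0.169,-0.0648,0.005,0,0.4,10.3]]'; python3 - <<'E'
from h import *
go(.615,-.0755,.0705,175.6)
S0=status.state();T=S0["tcp_pos"];print(T)
# where is the nest in the hand, from the scene camera
q=get_image("scene")
import nest
print(nest.rect(q,T[0],T[1]+.002,T[2]-.0113+.047,T[2]-.0113+.066))
E
python3 crop.py pics/n4.png .615 -.075 .08 40
```

```text
time_s: 42.32
tcp_pos: [0.6116, -0.0751, 0.1056]
orientation: [180.0, -0.4, 175.6]
force: [0.6, 1.0, -1.5]
grip_width: 0.0303
row [-0.0036, -0.0001, 0.0351, 0.0, -0.4, 0.0] dist 0.035 q7 80.8
[ 0.61164598 -0.07513298  0.10562502]
(179, (611.2, -67.3), (50.4, 47.8), 'long axis', 85.5)
```

View pics/n4.png

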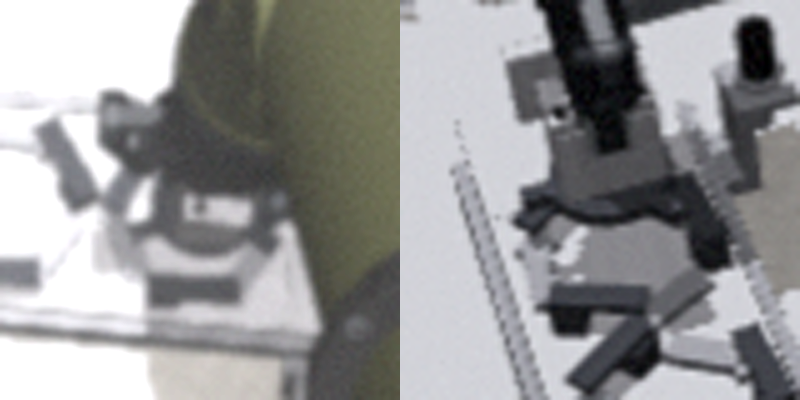

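```bash
python3 -m crank '[[-0.0036,0,0.008,0,-0.4,0],[-0.0036,0,0.016,0,-0.4,0],[-0.0036,0,0.024,0,-0.4,0],[-0.0036,0,0.031,0,-0.4,0],[-0.0036,0,0.038,0,-0.4,0],[-0.0036,0,0.043,0,-0.4,0],[-0.0036,0,0.043,0,-0.4,0],[-0.0036,0,0.043,0,-0.4,0]]'; python3 crop.py pics/n5.png .615 -.075 .08 40
```

```text
time_s: 43.13
tcp_pos: [0.6151, -0.0754, 0.0635]
orientation: [180.0, 0.1, 175.6]
force: [-0.4, -0.5, -2.0]
grip_width: 0.0305
```

View pics/n5.png

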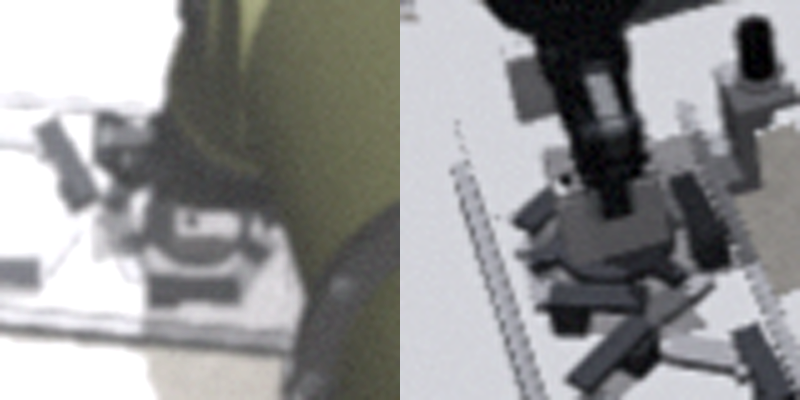

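```bash
python3 -m crank '[[0,0,0.003,0,0,0],[0,0,0.005,0,0,0],[0,0,0.0065,0,0,0],[0,0,0.0065,0,0,0]]'
```

```text
time_s: 43.57
tcp_pos: [0.6154, -0.0755, 0.0574]
orientation: [180.0, 0.1, 175.6]
force: [0.1, 0.6, -2.3]
grip_width: 0.0304
```

```bash
python3 -m crank '[[0,0,0.001,0,0,0],[0,0,0.002,0,0,0],[0,0,0.003,0,0,0],[0,0,0.003,0,0,0]]'
```

```text
time_s: 43.9
tcp_pos: [0.6156, -0.0755, 0.0565]
orientation: [-180.0, 0.2, 175.6]
force: [-5.4, -0.0, 13.8]
grip_width: 0.0306
```

```bash
python3 -m crank '[[0,0,-0.0018,0,0,0],[0,0,-0.0018,0,0,4],[0,0,-0.0018,0,0,9],[0,0,-0.0018,0,0,14],[0,0,-0.0018,0,0,19],[0,0,-0.0018,0,0,24],[0,0,-0.0018,0,0,29],[0,0,-0.0018,0,0,34],[0,0,-0.0018,0,0,39],[0,0,-0.0018,0,0,44],[0,0,-0.0018,0,0,49],[0,0,-0.0018,0,0,53],[0,0,-0.0018,0,0,55],[0,0,-0.0018,0,0,55]]'
```

```text
time_s: 45.07
tcp_pos: [0.6156, -0.0752, 0.0583]
orientation: [179.9, 0.1, 120.5]
force: [-0.5, -0.3, -2.3]
grip_width: 0.0301
```

```bash
python3 -m crank '[[0,0,0.002,0,0,0],[0,0,0.004,0,0,0],[0,0,0.006,0,0,0],[0,0,0.008,0,0,0],[0,0,0.0095,0,0,0],[0,0,0.0095,0,0,0]]'
```

```text
time_s: 45.57
tcp_pos: [0.6156, -0.0752, 0.0496]
orientation: [179.8, 0.1, 120.6]
force: [-3.6, 0.0, 5.9]
grip_width: 0.0308
```

```bash
python3 -m crank '[[0,0,0,0,0,0],[0,0,0,0,0,0],[0,0,0,0,0,0],[0,0,-0.01,0,0,0],[0,0,-0.03,0,0,0],[0,0,-0.06,0,0,0],[0,0,-0.1,0,0,0],[0,0,-0.1,0,0,0]]' -0.2; python3 crop.py pics/n6.png .615 -.075 .08 40; python3 nest.py .431 .221; python3 - <<'E'
from h import *
go(.431,.219,.12,180.7)
E
```

```text
time_s: 46.23
tcp_pos: [0.6193, -0.0759, 0.1578]
orientation: [179.3, 0.5, 120.5]
force: [1.4, -0.4, 0.1]
grip_width: 0.051
0.431 0.221 top (86, (398.8, 219.6), (29.3, 18.5), 'long axis', 90.4)
0.431 0.221 scene (131, (399.4, 219.2), (34.1, 20.1), 'long axis', 89.8)
row [0.3468, -0.0087, 0.0287, 0.1, 0.2, -60.1] dist 0.348 q7 36.4
```

View pics/n6.png

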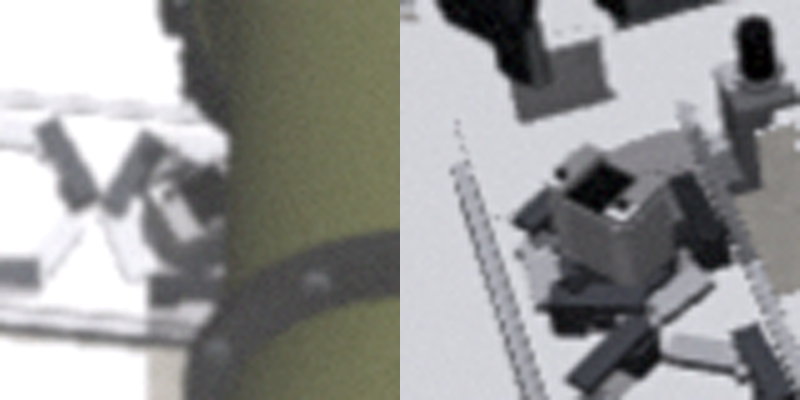

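```bash
python3 nest.py .385 .22 .432 .357; python3 - <<'E'
from h import *
q=get_image("scene"); p=get_image("top")
print([(np.round(d["position"],4).tolist(),round(d["score"],2)) for d in pinpoint(q,"nest_a") if d["score"]>.4])
o=[]
for P,n in ((p,"t"),(q,"s")):
    a=ortho(P,.3,.5,.15,.42,.0,.001); o.append(cv2.convertScaleAbs(cv2.resize(a,None,fx=1.4,fy=1.4,interpolation=cv2.INTER_CUBIC),alpha=1.7 if n=="t" else 1.2))
cv2.imwrite("pics/n7.png",np.vstack(o)[:,:,::-1])
E
```

```text
0.385 0.22 top (206, (385.6, 220.0), (45.2, 29.6), 'long axis', -0.2)
0.385 0.22 scene (328, (384.4, 219.3), (51.1, 34.8), 'long axis', 0.1)
0.432 0.357 top (224, (434.2, 357.4), (48.9, 31.7), 'long axis', 94.1)
0.432 0.357 scene (415, (431.0, 357.4), (50.5, 33.3), 'long axis', 96.5)
[([0.6104, -0.0734, 0.0429], 0.96), ([0.4295, 0.3546, 0.0041], 0.95), ([0.3867, 0.2177, 0.0034], 0.82)]
```

View pics/n7.png

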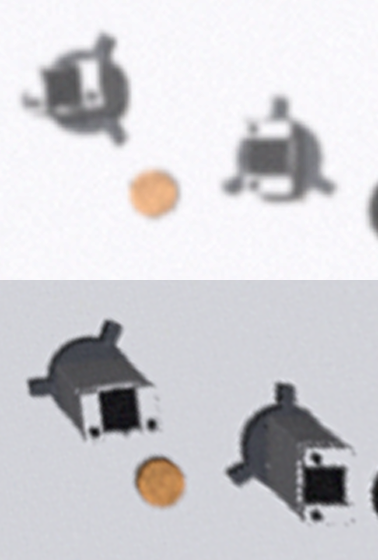

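```bash
python3 - <<'E'
from h import *
go(.3855,.2175,.12,180)
E
```

```text
row [0.3686, -0.0486, 0.0281, 0.0, 0.1, -59.4] dist 0.373 q7 36.4
```

```bash
python3 -m crank '[[0.015,-0.002,0,0,0,-6],[0.045,-0.006,0,0,0,-12],[0.08,-0.01,0,0,0,-18],[0.117,-0.015,0,0,0,-24],[0.154,-0.02,0.005,0,0,-30],[0.191,-0.025,0.01,0,0,-36],[0.228,-0.03,0.013,0,0,-42],[0.265,-0.035,0.016,0,0,-48],[0.3,-0.04,0.02,0,0,-54],[0.33,-0.044,0.024,0,0,-58],[0.355,-0.047,0.028,0,0,-59.4],[0.3686,-0.0486,0.028,0,0,-59.4],[0.3686,-0.0486,0.028,0,0,-59.4],[0.3686,-0.0486,0.028,0,0,-59.4]]'; python3 - <<'E'
from h import *
go(.3855,.2175,.010,180)
E
python3 nest.py .385 .22
```

```text
time_s: 47.85
tcp_pos: [0.3852, 0.2178, 0.1199]
orientation: [-180.0, 0.1, -179.9]
force: [-0.1, 0.3, 0.8]
grip_width: 0.0511
row [-0.0002, -0.0003, 0.1099, -0.0, 0.1, 0.1] dist 0.11 q7 47.9
0.385 0.22 top None
0.385 0.22 scene (335, (383.8, 219.4), (51.4, 33.3), 'long axis', 0.7)
```

```bash
python3 -m crank '[[0,0,0.025,0,0,0],[0,0,0.05,0,0,0],[0,0,0.075,0,0,0],[0,0,0.093,0,0,0],[0,0,0.103,0,0,0],[0,0,0.108,0,0,0],[0,0,0.109,0,0,0],[0,0,0.109,0,0,0]]';python3 -m crank '[[0,0,0,0,0,0],[0,0,0,0,0,0],[0,0,0,0,0,0],[0,0,0,0,0,0],[0,0,0,0,0,0]]' 1;  python3 crop.py pics/n8.png .385 .22 .04 40
```

```text
time_s: 48.62
tcp_pos: [0.3868, 0.2161, 0.011]
orientation: [-179.9, 0.1, 179.8]
force: [-0.4, 0.4, -1.3]
grip_width: 0.051
time_s: 49.03
tcp_pos: [0.3877, 0.2163, 0.0121]
orientation: [-180.0, 0.2, 179.8]
force: [0.7, -0.8, 6.0]
grip_width: 0.0305
```

View pics/n8.png

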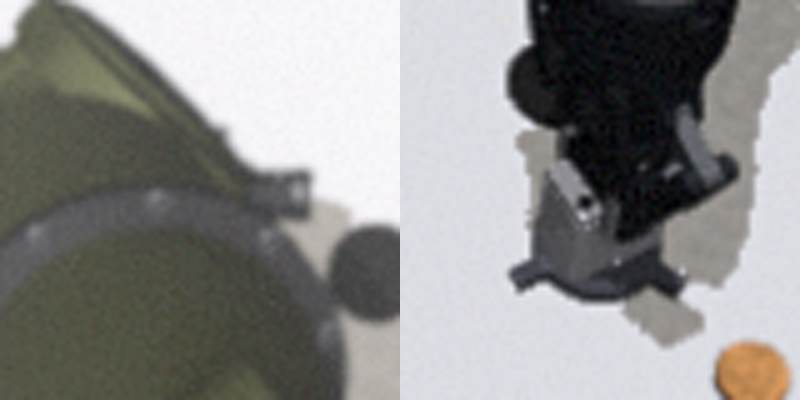

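```bash
python3 -m crank '[[0,0,-0.01,0,0,0],[0,0,-0.03,0,0,0],[0,0,-0.06,0,0,0],[0,0,-0.09,0,0,0],[0,0,-0.1,0,0,0],[0,0,-0.1,0,0,0]]'; python3 - <<'E'
from h import *
T=status.state()["tcp_pos"]; q=get_image("scene"); import nest
for z in (.047,.056): print(T,nest.rect(q,T[0],T[1]+.002,T[2]-.0121+z,T[2]-.0121+.066))
go(.6255,.0319,.107,175.6)
E
```

```text
time_s: 49.63
tcp_pos: [0.3888, 0.2171, 0.1149]
orientation: [179.9, 0.5, 179.8]
force: [0.4, 0.4, -3.9]
grip_width: 0.0304
[0.38877293 0.21706066 0.11490145] (281, (391.4, 220.0), (50.0, 44.7), 'long axis', -39.7)
[0.38877293 0.21706066 0.11490145] (158, (392.5, 219.1), (47.0, 44.7), 'long axis', -39.7)
row [-0.2382, -0.1836, 0.0077, 0.1, 0.4, 4.2] dist 0.301 q7 47.2
```

```bash
python3 -m crank '[[-0.01,-0.008,0,0,0,1],[-0.033,-0.025,0,0,0,2],[-0.063,-0.048,0,0,0,3],[-0.093,-0.071,0.003,0,0,4],[-0.123,-0.094,0.005,0,0,4.2],[-0.153,-0.118,0.007,0,0,4.2],[-0.183,-0.141,0.007,0,0.4,4.2],[-0.208,-0.16,0.007,0,0.4,4.2],[-0.225,-0.173,0.007,0,0.4,4.2],[-0.235,-0.181,0.007,0,0.4,4.2],[-0.238,-0.1836,0.007,0,0.4,4.2],[-0.238,-0.1836,0.007,0,0.4,4.2],[-0.238,-0.1836,0.007,0,0.4,4.2]]'; python3 - <<'E'
from h import *
go(.6255,.0319,.064,175.6)
E
python3 crop.py pics/n9.png .624 .032 .08 40
```

```text
time_s: 50.77
tcp_pos: [0.624, 0.0323, 0.1064]
orientation: [179.9, -0.2, 175.6]
force: [-0.4, -0.1, -2.8]
grip_width: 0.0302
row [-0.0016, -0.0003, 0.0424, 0.1, -0.2, -0.0] dist 0.042 q7 71.7
```

View pics/n9.png

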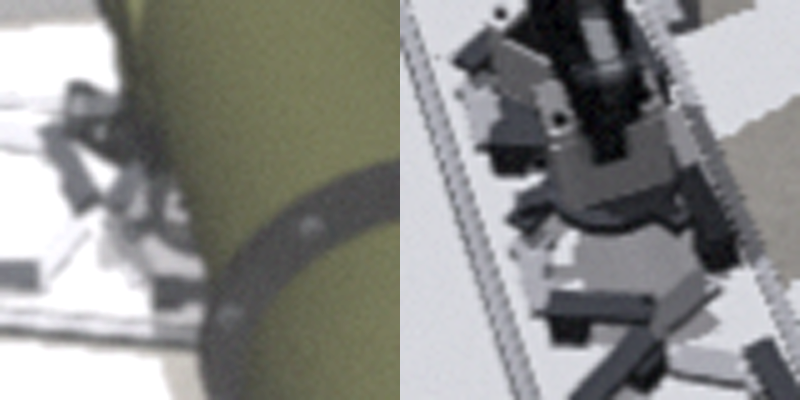

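```bash
python3 -m crank '[[-0.0012,0,0.008,0,-0.2,0],[-0.0012,0,0.016,0,-0.2,0],[-0.0012,0,0.024,0,-0.2,0],[-0.0012,0,0.031,0,-0.2,0],[-0.0012,0,0.038,0,-0.2,0],[-0.0012,0,0.043,0,-0.2,0],[-0.0012,0,0.047,0,-0.2,0],[-0.0012,0,0.048,0,-0.2,0],[-0.0012,0,0.048,0,-0.2,0]]'
```

```text
time_s: 51.62
tcp_pos: [0.6252, 0.0331, 0.0589]
orientation: [179.9, 0.1, 175.7]
force: [0.0, -0.8, -2.7]
grip_width: 0.0305
```

```bash
python3 -m crank '[[0,-0.001,0,0,0,0],[0,-0.001,0,0,0,4],[0,-0.001,0,0,0,9],[0,-0.001,0,0,0,14],[0,-0.001,0,0,0,19],[0,-0.001,0,0,0,24],[0,-0.001,0,0,0,29],[0,-0.001,0,0,0,34],[0,-0.001,0,0,0,39],[0,-0.001,0,0,0,44],[0,-0.001,0,0,0,49],[0,-0.001,0,0,0,53],[0,-0.001,0,0,0,55],[0,-0.001,0,0,0,55]]';  python3 -m crank '[[0,0,0.002,0,0,0],[0,0,0.004,0,0,0],[0,0,0.006,0,0,0],[0,0,0.008,0,0,0],[0,0,0.009,0,0,0],[0,0,0.009,0,0,0]]'
```

```text
time_s: 52.78
tcp_pos: [0.6254, 0.0324, 0.0594]
orientation: [179.8, -0.0, 120.6]
force: [-0.6, -0.7, -2.9]
grip_width: 0.0305
time_s: 53.28
tcp_pos: [0.6253, 0.0323, 0.0503]
orientation: [179.9, -0.0, 120.6]
force: [0.2, -0.8, -2.9]
grip_width: 0.0303
```

```bash
python3 -m crank '[[0,0,0.001,0,0,0],[0,0,0.0015,0,0,0],[0,0,0.0015,0,0,0]]'; python3 -m crank '[[0,0,0,0,0,0],[0,0,0,0,0,0],[0,0,0,0,0,0],[0,0,-0.01,0,0,0],[0,0,-0.03,0,0,0],[0,0,-0.06,0,0,0],[0,0,-0.1,0,0,0],[0,0,-0.1,0,0,0]]' -0.2; python3 crop.py pics/n10.png .624 .032 .08 40; python3 nest.py .432 .357; python3 - <<'E'
from h import *
go(.4325,.355,.12,96)
E
```

```text
time_s: 53.53
tcp_pos: [0.6254, 0.0324, 0.0502]
orientation: [179.8, -0.0, 120.6]
force: [-3.7, -0.2, 9.8]
grip_width: 0.03
time_s: 54.2
tcp_pos: [0.6293, 0.0322, 0.1584]
orientation: [179.2, 0.3, 120.6]
force: [1.3, -0.2, 0.6]
grip_width: 0.0514
0.432 0.357 top (225, (433.1, 357.5), (48.7, 32.2), 'long axis', 97.3)
0.432 0.357 scene (422, (430.8, 357.4), (50.4, 33.1), 'long axis', 96.3)
row [0.3756, -0.0011, 0.0301, 0.1, -0.1, 24.6] dist 0.377 q7 27.4
```

View pics/n10.png

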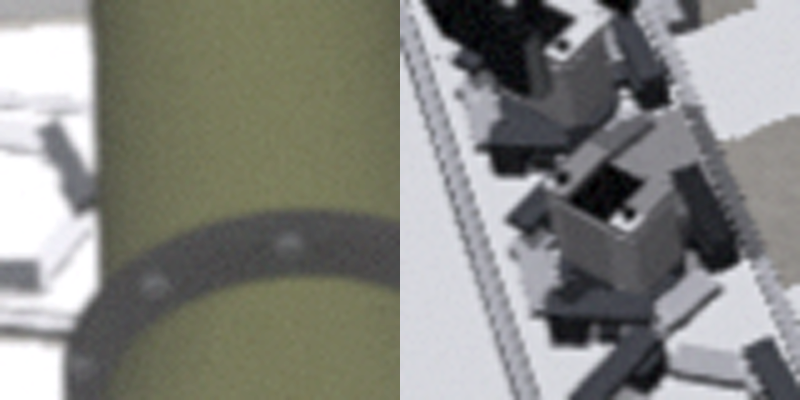

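```bash
python3 -m crank '[[0.015,0,0,0,0,3],[0.045,0,0,0,0,6],[0.08,0,0,0,0,9],[0.117,0,0,0,0,12],[0.154,0,0.005,0,0,15],[0.191,0,0.01,0,0,18],[0.228,0,0.013,0,0,21],[0.265,0,0.016,0,0,24],[0.3,0,0.02,0,0,24.3],[0.33,-0.001,0.024,0,0,24.3],[0.355,-0.001,0.028,0,0,24.3],[0.37,-0.001,0.03,0,0,24.3],[0.3756,-0.001,0.03,0,0,24.3],[0.3756,-0.001,0.03,0,0,24.3],[0.3756,-0.001,0.03,0,0,24.3]]'; python3 - <<'E'
from h import *
go(.4325,.355,.010,96.3)
E
python3 nest.py .432 .357
```

```text
time_s: 55.65
tcp_pos: [0.4329, 0.3538, 0.1196]
orientation: [179.9, -0.0, 96.3]
force: [0.4, -0.5, -0.4]
grip_width: 0.0514
row [0.0012, -0.0004, 0.1096, 0.1, -0.0, -0.0] dist 0.11 q7 -30.1
0.432 0.357 top (223, (433.3, 357.0), (48.8, 32.1), 'long axis', 96.6)
0.432 0.357 scene (420, (430.8, 357.2), (50.6, 33.3), 'long axis', 96.8)
```

```bash
python3 -m crank '[[0.001,0,0.025,0,0,0],[0.001,0,0.05,0,0,0],[0.001,0,0.075,0,0,0],[0.001,0,0.093,0,0,0],[0.001,0,0.103,0,0,0],[0.001,0,0.108,0,0,0],[0.001,0,0.109,0,0,0],[0.001,0,0.109,0,0,0]]';python3 -m crank '[[0,0,0,0,0,0],[0,0,0,0,0,0],[0,0,0,0,0,0],[0,0,0,0,0,0],[0,0,0,0,0,0]]' 1;  python3 crop.py pics/n11.png .432 .357 .04 40
```

```text
time_s: 56.42
tcp_pos: [0.4345, 0.3542, 0.0116]
orientation: [179.8, -0.0, 96.1]
force: [0.1, -0.7, 0.7]
grip_width: 0.051
time_s: 56.83
tcp_pos: [0.4352, 0.3546, 0.0131]
orientation: [179.7, -0.1, 96.1]
force: [-0.9, -0.6, 5.2]
grip_width: 0.0305
```

View pics/n11.png

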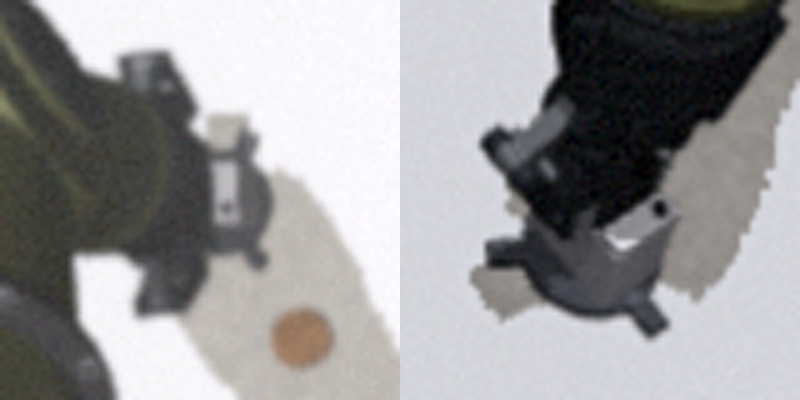

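```bash
python3 -m crank '[[0,0,-0.01,0,0,0],[0,0,-0.03,0,0,0],[0,0,-0.06,0,0,0],[0,0,-0.09,0,0,0],[0,0,-0.1,0,0,0],[0,0,-0.1,0,0,0]]'; python3 - <<'E'
from h import *
go(.6325,.1395,.107,115.6)
E
```

```text
time_s: 57.43
tcp_pos: [0.4363, 0.3555, 0.1165]
orientation: [179.4, -0.3, 96.1]
force: [0.3, 0.0, -3.5]
grip_width: 0.0301
row [-0.2358, 0.172, 0.0098, 0.6, -0.2, -19.5] dist 0.292 q7 -30.1
```

```bash
python3 -m crank '[[-0.01,0.007,0,0,0,-2],[-0.033,0.024,0,0,0,-5],[-0.063,0.046,0,0,0,-8],[-0.093,0.068,0.003,0,0,-11],[-0.123,0.09,0.005,0,0,-14],[-0.153,0.112,0.007,0,0,-17],[-0.183,0.134,0.009,0.3,0,-19.5],[-0.208,0.152,0.009,0.3,0,-19.5],[-0.225,0.165,0.009,0.6,0,-19.5],[-0.233,0.17,0.009,0.6,0,-19.5],[-0.236,0.172,0.009,0.6,0,-19.5],[-0.236,0.172,0.009,0.6,0,-19.5],[-0.236,0.172,0.009,0.6,0,-19.5]]'; python3 - <<'E'
from h import *
go(.6325,.1395,.060,115.6)
E
python3 crop.py pics/n12.png .632 .14 .08 40
```

```text
time_s: 58.52
tcp_pos: [0.6311, 0.141, 0.107]
orientation: [-180.0, -0.3, 115.7]
force: [0.3, 0.1, -3.0]
grip_width: 0.0302
row [-0.0022, 0.0007, 0.047, -0.0, -0.3, 0.1] dist 0.047 q7 13.1
```

View pics/n12.png

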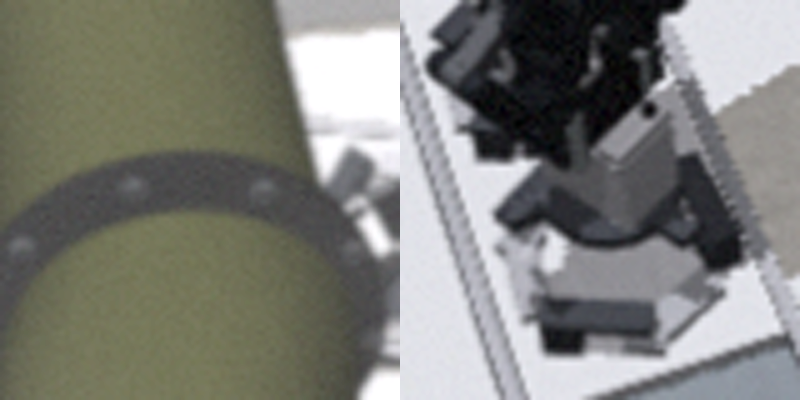

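```bash
python3 -m crank '[[-0.0018,0.0007,0.008,0,-0.3,0],[-0.0018,0.0007,0.016,0,-0.3,0],[-0.0018,0.0007,0.024,0,-0.3,0],[-0.0018,0.0007,0.031,0,-0.3,0],[-0.0018,0.0007,0.038,0,-0.3,0],[-0.0018,0.0007,0.043,0,-0.3,0],[-0.0018,0.0007,0.046,0,-0.3,0],[-0.0018,0.0007,0.047,0,-0.3,0],[-0.0018,0.0007,0.047,0,-0.3,0]]'
```

```text
time_s: 59.37
tcp_pos: [0.6326, 0.1403, 0.0603]
orientation: [180.0, 0.0, 115.8]
force: [0.4, -0.9, -3.3]
grip_width: 0.0301
```

```bash
python3 -m crank '[[-0.0005,0,0.0005,0,0,0],[-0.0005,0,0.0005,0,0,4],[-0.0005,0,0.0005,0,0,9],[-0.0005,0,0.0005,0,0,14],[-0.0005,0,0.0005,0,0,19],[-0.0005,0,0.0005,0,0,24],[-0.0005,0,0.0005,0,0,29],[-0.0005,0,0.0005,0,0,34],[-0.0005,0,0.0005,0,0,39],[-0.0005,0,0.0005,0,0,44],[-0.0005,0,0.0005,0,0,49],[-0.0005,0,0.0005,0,0,53],[-0.0005,0,0.0005,0,0,55.2],[-0.0005,0,0.0005,0,0,55.2]]';  python3 -m crank '[[0,0,0.002,0,0,0],[0,0,0.004,0,0,0],[0,0,0.006,0,0,0],[0,0,0.008,0,0,0],[0,0,0.0092,0,0,0],[0,0,0.0092,0,0,0]]'
```

```text
time_s: 60.53
tcp_pos: [0.6331, 0.1402, 0.0602]
orientation: [180.0, -0.1, 60.5]
force: [0.4, 0.6, -3.1]
grip_width: 0.0303
time_s: 61.03
tcp_pos: [0.6326, 0.1404, 0.0512]
orientation: [-180.0, -0.1, 60.5]
force: [-4.1, -0.3, 2.9]
grip_width: 0.0305
```

```bash
python3 -m crank '[[0,0,0.0005,0,0,0],[0,0,0.0005,0,0,0],[0,0,0.0005,0,0,0]]'; python3 -m crank '[[0,0,0,0,0,0],[0,0,0,0,0,0],[0,0,0,0,0,0],[0,0,-0.01,0,0,0],[0,0,-0.03,0,0,0],[0,0,-0.06,0,0,0],[0,0,-0.1,0,0,0],[0,0,-0.1,0,0,0]]' -0.2; python3 crop.py pics/n13.png .632 .14 .08 40; python3 - <<'E'
from h import *
go(.6055,-.194,.15,175.7)
E
```

```text
time_s: 61.28
tcp_pos: [0.6326, 0.1404, 0.0512]
orientation: [-180.0, -0.1, 60.6]
force: [-4.1, -0.2, 4.9]
grip_width: 0.0306
time_s: 61.95
tcp_pos: [0.6369, 0.1401, 0.1597]
orientation: [179.5, -0.5, 60.5]
force: [1.8, -1.0, 0.8]
grip_width: 0.0515
row [-0.3053, 0.1394, 0.003, 0.4, 0.0, -115.1] dist 0.336 q7 -32.3
```

View pics/n13.png

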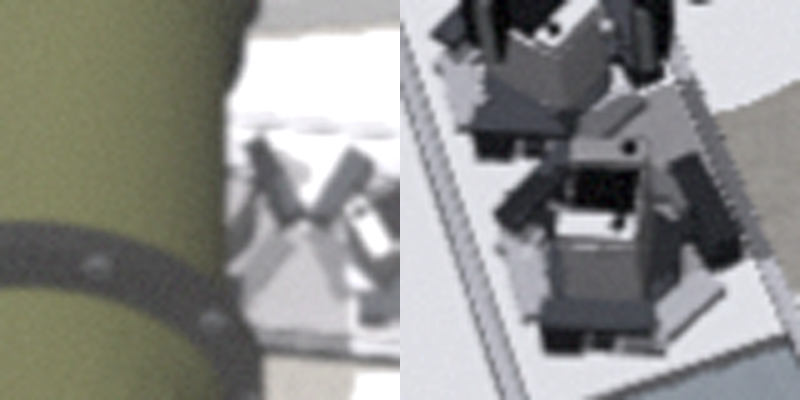

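```bash
python3 -m crank '[[-0.015,0.007,0,0,0,-7],[-0.04,0.018,0,0,0,-14],[-0.07,0.032,0,0,0,-21],[-0.1,0.046,0,0,0,-28],[-0.13,0.06,0,0,0,-35],[-0.16,0.073,0,0,0,-42],[-0.19,0.087,0,0,0,-49],[-0.22,0.1,0,0,0,-56],[-0.25,0.114,0,0,0,-63],[-0.275,0.126,0,0,0,-70],[-0.295,0.135,0,0,0,-77],[-0.305,0.1394,0,0,0,-84],[-0.305,0.1394,0,0,0,-91],[-0.305,0.1394,0,0,0,-98],[-0.305,0.1394,0,0,0,-105],[-0.305,0.1394,0,0,0,-112],[-0.305,0.1394,0,0,0,-115],[-0.305,0.1394,0,0,0,-115],[-0.305,0.1394,0,0,0,-115]]' 0.2; python3 - <<'E'
from h import *
go(.6055,-.194,.03,175.7)
p=get_image("top"); q=get_image("scene")
for n,P in (("top",p),("scene",q)):
    W=cloud(P); m=(abs(W[...,0]-.605)<.035)&(abs(W[...,1]+.192)<.02)&(W[...,2]>.075)&(W[...,2]<.092)
    print(n,m.sum(),W[m].mean(0) if m.sum() else None)
    for c in ((.6146,-.0735),(.623,.034),(.631,.142)):
        m=(np.hypot(W[...,0]-c[0],W[...,1]-c[1])<.034)&(W[...,2]>.08)&(W[...,2]<.105)
        print(c, m.sum(), np.percentile(W[m][:,2],[80,95]).round(4) if m.sum() else None)
E
python3 crop.py pics/b1.png .62 0 .06 70
```

```text
time_s: 63.63
tcp_pos: [0.6051, -0.1938, 0.1521]
orientation: [179.8, 0.2, 175.4]
force: [0.6, -0.3, 0.4]
grip_width: 0.0345
row [-0.0, -0.0006, 0.1221, 0.2, 0.2, -0.3] dist 0.122 q7 95.3
top 73 [ 0.60204625 -0.19123409  0.0843854 ]
(0.6146, -0.0735) 259 [0.0984 0.1005]
(0.623, 0.034) 252 [0.0988 0.1013]
(0.631, 0.142) 249 [0.099  0.1011]
scene 108 [ 0.60270654 -0.19039571  0.08265984]
(0.6146, -0.0735) 287 [0.0977 0.0993]
(0.623, 0.034) 341 [0.0976 0.0993]
(0.631, 0.142) 387 [0.0978 0.0992]
```

View pics/b1.png

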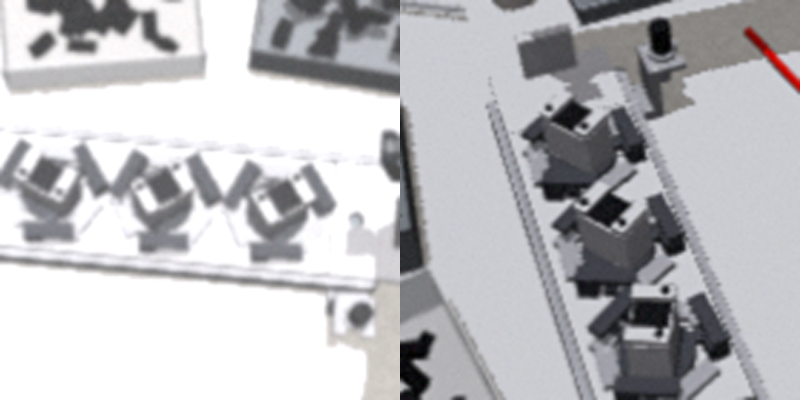

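```bash
python3 -m crank '[[0,0,0.03,0,0,0],[0,0,0.06,0,0,0],[0,0,0.085,0,0,0],[0,0,0.105,0,0,0],[0,0,0.116,0,0,0],[0,0,0.12,0,0,0],[0,0,0.12,0,0,0]]'; python3 -m crank '[[0,0,0,0,0,0],[0,0,0,0,0,0],[0,0,0,0,0,0],[0,0,0,0,0,0],[0,0,0,0,0,0]]' 1
```

```text
time_s: 64.42
tcp_pos: [0.6059, -0.1932, 0.0322]
orientation: [179.8, 0.2, 175.5]
force: [-0.6, 0.1, 0.5]
grip_width: 0.0344
time_s: 64.83
tcp_pos: [0.6069, -0.1938, 0.0338]
orientation: [179.9, 0.4, 175.5]
force: [-1.1, -2.0, 5.3]
grip_width: 0.0089
```

```bash
python3 -m crank '[[0,0.006,0,0,0,0],[0,0.015,0,0,0,0],[0,0.025,0,0,0,0],[0,0.035,0,0,0,0],[0,0.045,0,0,0,0],[0,0.055,0,0,0,0],[0,0.065,0,0,0,0],[0,0.075,0,0,0,0],[0,0.084,0,0,0,0],[0,0.092,0,0,0,0],[0,0.098,0,0,0,0],[0,0.103,0,0,0,0],[0,0.107,0,0,0,0],[0,0.11,0,0,0,0],[0,0.11,0,0,0,0]]'
```

```text
time_s: 66.08
tcp_pos: [0.6145, -0.0963, 0.0339]
orientation: [-179.4, 0.4, 175.0]
force: [0.5, -25.4, -4.3]
grip_width: 0.0089
```

```bash
python3 -m crank '[[0,0.008,0,0,0,0],[0,0.008,0,0,0,0],[0,0.008,0,0,0,0],[0,0.004,0,0,0,0],[0,0.002,0,0,0,0],[0,0.002,-0.02,0,0,0],[0,0.002,-0.06,0,0,0],[0,0.002,-0.1,0,0,0],[0,0.002,-0.14,0,0,0],[0,0.002,-0.14,0,0,0]]' 0.1; python3 - <<'E'
from h import *
go(.43,-.25,.2,175)
q=get_image("scene");W=cloud(q); m=(abs(W[...,0]-.612)<.035)&(abs(W[...,1]+.092)<.02)&(W[...,2]>.07)&(W[...,2]<.092)
print(m.sum(),W[m].mean(0))
E
```

```text
time_s: 66.92
tcp_pos: [0.6181, -0.0927, 0.1825]
orientation: [-179.4, 1.1, 175.1]
force: [1.1, 0.1, 1.0]
grip_width: 0.0383
row [0.1735, -0.1732, -0.019, -0.6, 1.1, 0.1] dist 0.246 q7 85.7
141 [ 0.61174252 -0.09200993  0.08079531]
```

```bash
python3 -m crank '[[0.03,-0.03,0,0,0,0],[0.06,-0.06,0,0,0,0],[0.09,-0.09,-0.01,0,0,0],[0.12,-0.12,-0.02,0,0,0],[0.15,-0.15,-0.02,0,0,0],[0.17,-0.17,-0.02,0,0,0],[0.1735,-0.1732,-0.02,0,1,0]]'; python3 - <<'E'
from h import *
v=np.array([.613,-.095]); c,s=np.cos(np.radians(-4.31)),np.sin(np.radians(-4.31))
for k in range(3):
  for n in ("top","scene"):
    p=get_image(n);W=cloud(p); d=W[...,:2]-v; X,Y=d[...,0]*c+d[...,1]*s, -d[...,0]*s+d[...,1]*c
    m=(abs(Y)<.012)&(abs(X)<.035)&(W[...,2]>.07); print(n,"bar",m.sum(),W[m].mean(0).round(4))
a=[get_image(n)["color"][:,:,::-1] for n in ("top","scene")]
for n,x in zip(("t","s"),a): cv2.imwrite(f"pics/end_{n}.png",cv2.convertScaleAbs(x,alpha=1.7 if n=="t" else 1.1))
E
```

```text
time_s: 67.55
tcp_pos: [0.422, -0.2547, 0.1975]
orientation: [-179.3, -0.3, 174.6]
force: [0.6, 0.5, -0.2]
grip_width: 0.0383
top bar 85 [ 0.6123 -0.0928  0.0849]
scene bar 142 [ 0.6116 -0.0921  0.0805]
top bar 86 [ 0.6124 -0.0927  0.0843]
scene bar 141 [ 0.612  -0.0919  0.0807]
top bar 89 [ 0.6118 -0.0926  0.0842]
scene bar 144 [ 0.6113 -0.0919  0.0806]
```

View pics/end_t.png

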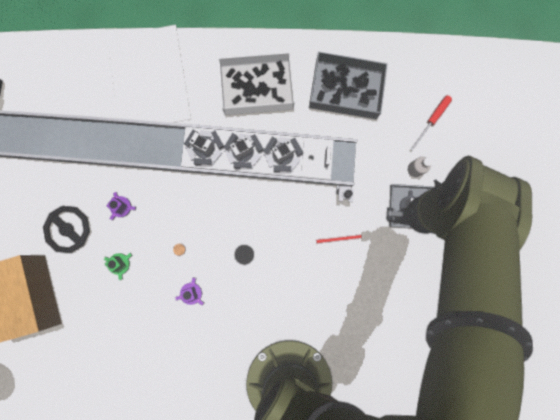

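View pics/end_s.png

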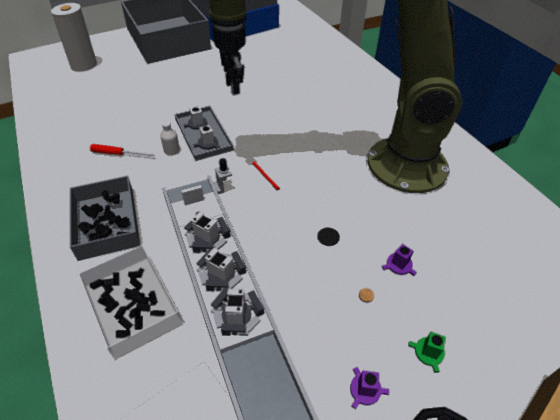

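```bash
python3 - <<'E'
from bench import job, status
print(job.job_done(), status.state()["time_s"])
E
```

```text
the job is handed in; nothing more can be done
the job is handed in; nothing more can be done
```

The changeover is complete and handed in at about 68 s of the 210 s allowed. No verdict was given.

- **Pin:** drawn out and hung by its collar in the forked notch. It was still parked in the last pictures.
- **Slide:** pulled right until it met its loading stop at about 25 N. After the exchange it was pushed back left to home, again at about 25 N. The cameras put the bar within about 0.5 mm of where it started.
- **Worn nests:** two were present, in mount0 and mount2. I lifted, turned and took both out, and stood them side by side in the grey tray.
- **New nests:** three were present, one now in each mount. Each was turned 55° clockwise, dropped about 7 mm and came to rest. All three tops read about 60 mm above the slide's face, so they sit flat.
- **Nest knocked aside:** one new nest was shifted about 45 mm during the run. I measured it again before picking it up.
- **Bystanders:** the bottle was standing at the end, and the green and purple look-alikes were not touched.

Three things did not go as expected:

- **Fingertip height:** the fingertips sat about 3 to 4 cm higher than the stated tool frame implies. The first grasp of the pin closed on nothing, and one descent touched down at 24 N, probably on a hook of mount0. I corrected for this afterwards.
- **Camera offset:** camera positions read about 2.5 mm too far left (+y), so I corrected them against contact measurements.
- **Loading stop:** when I let go there, the slide seems to have eased back 1 to 2 mm. The tooling exchange was therefore done at about 98 to 99 mm of travel instead of exactly 100 mm.

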